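# Roll the facing planks flush on the sloping bed

### The arm

A 6-joint arm with a two-finger parallel gripper is mounted at the origin on a cart in front of the work surface, level with it; the furniture and walls round the work are solid. World frame = base frame: x ahead of the robot, y to its left, z up, the work surface at z = 0. Lengths are in m, angles in rad, forces in N, time in s.
With the tool pointing down it reaches from about 0.25 to 0.775 m from the base axis. Payload 4 kg.
Tool frame: the origin (TCP) lies between the finger pads; the fingertips stand 25 mm ahead of it and the grasp point (between the pads) lies 6 mm ahead of it (robot.tip_reach is the distance from the TCP to the fingertips, in m); z points along the fingers, y is the line along which they close (so a half turn about z gives the same grasp; the last joint's range is limited). The gripper opens to 94 mm and grips with 3 to 60 N. Pads are 16 mm wide; open, the fingers measure 119 mm over their backs; the gripper's body (75 mm by 177 mm) begins 78 mm behind the grasp point.
Start: joints at [-1.292, 0.087, 1.371, -0, 1.684, -0.103], TCP at [0.205, -0.51, 0.231] pointing down, gripper open.
Joint ranges: [-3.1, 3.1], [-0.76, 2.03], [0.27, 2.55], [-1.08, 4.22], [0.17, 2.65], [-2.57, 2.57]. Speed limits (rad/s): [2.79, 2.79, 3.14, 3.14, 3.14, 3.14].

### API

Orientations are given as [roll, pitch, yaw] about the fixed x, y, z axes, in that order (R = Rz(yaw) Ry(pitch) Rx(roll)).
In Python, from bench import sensors, snapshot, camera_info, ticket, robot gives the robot as it stands.
- The arm moves only by the tool arm_command, never from a script. Its argument "plan" is a list of rows, each an object with "grip": the closure, from -1 (fully open) to 1 (shut); "slide": the shift along the tool's x, y, z normalised to -1 to 1, where 1 is 500 mm, a list of three; "spin": the turn about the tool's z normalised to -1 to 1, where 1 is 5 degrees. A call has 1 to 10 rows; each row shifts and turns the commanded pose from where the row before left it, along the tool's axes as they then stand; what a row does not reach is not made up. A row lasts 1/8 s, in which the tool goes at most 62.5 mm and 10.7 degrees, less where a joint would pass 70% of its speed; a pose out of reach is approached as far as the arm can. A call with a number of a shift or a turn outside -1 to 1 is refused whole. A call with a gripper value outside its range is refused whole. The fingers move at their own pace and stop on an object; the grip force is fixed at half the most. Time passes only in rows, so rows that do not move let the fingers close. It gives the time, the measured TCP pose, the force, the opening and the grip force at its end, in the units of the state.
- sensors.get_obs(): the state, without advancing time (a new reading comes with each control period).
- snapshot(name): name is "side" or "top"; returns the picture (384x512x3 uint8, red, green, blue); there is no depth.
- camera_info(name): a dict with "fx", "fy", "cx", "cy" (pixels), "k1" (the pictures are not rectified: a ray, as slopes to the right and down, at radius r is drawn at 1 + k1 r^2 times it, then the intrinsics apply), "position" and "rotation" of the camera in the world. Camera axes: x right, y up, looking along -z (the intrinsics and any distortion apply to the point x, -y, -z); pixel columns grow to the right and rows downward; lengths in m; the calibration is good to about 2 mm. A picture is of the moment at which its call begins. camera_info takes no time and is no camera call.
- ticket.close_job(): hands the job in; it is judged then, once.
The state is a dict: "time": time; "joint_positions": joint angles; "qvel": joint speeds; "joint_torque": joint torques, N m; "tool_pos": TCP position; "ee_rot": TCP orientation; "wrist_force": force on the tool from outside, world axes, zero at the start; "wrist_torque": the same for the moment, N m; "width": finger opening in m; "finger_force": force on a finger pad.
Only numpy, scipy, OpenCV 4.12 (cv2) and the standard library are available. Lean on these libraries where they do the work, as an engineer would, in place of code of your own. Each camera call takes 0.05 s, during which the arm holds its last target. There are 200 camera calls.

### The job

Take the hand roller from its stand, set it gently on the sloping bed and roll it along, its wheel lying flat on the slope and pressed with a steady, moderate force, until all five laminate planks are pushed in flush with the frame around them. Press the planks only with the roller, never bearing down hard or on the edge of the wheel, then set the roller back upright in its stand as it was, and leave the other things on the worktop where they are.

Things in the scene. Friction and masses are not known exactly. Their poses are not given: they have to be found in the camera images.
- roller_grip (a point): Centre of the roller's wooden grip, a block 34 x 22 x 50 mm (x, y, z), pinched across its 22 mm (along y). x: along the axle; y: rolling direction; z: up out of the grip. 26 mm below this point lies the top of the aluminium bridge plate (76 x 66 x 5 mm) over the wheel; 52 mm below it the axle. Roller 0.2 to 0.33 kg, alike after a half turn about z.
- roller_bottom (a point): Lowest point of the roller's free-turning black rubber wheel (40 mm diameter, 56 mm wide), midway along its width, 72 mm below roller_grip; same axes as there (they do not turn with the wheel).
- roller_wheel (a joint): Angle that the wheel has turned about its axle (rad, either sign); 0 at the start, 1 rad is 20 mm of rolling.
- roller: The hand roller as a whole; origin at roller_bottom.
- stand: Plywood roller stand, 96 x 84 mm, fixed; origin centre of underside. Two rails along its x, 52 mm apart inside, tops 50 mm up, with lips 8 mm high at the ends (84 mm between). The roller's bridge plate rests flat on both rails, axle along the stand's x, wheel hanging between them, 6 mm free each side; roller_bottom is then 9 mm above the origin. Either half turn is right.
- bed: Sloping bed of dark steel and aluminium, fixed to the worktop, 120 x 228 mm on plan, 88 mm high at the back; origin at the centre of its underside. Its long way is y; the face rises 30 degrees from front (-x, the robot's side) to back (+x).
- face (a point): Centre of the bed's face, 60 mm above the bed's origin. x: up the slope; y: along the bed; z: out of the face, 30 degrees from vertical. The rigid frame's surface is z = 0, x -55..55, y -114..114 mm; five planks side by side along y fill x -36..36, y -73..73 mm, leaving 38 mm of flat frame at each end to start from and roll off onto. When rolling, the axle is parallel to x.
- multimeter: Hand multimeter lying on its back, 150 x 68 x 40 mm, a bystander between the bed and the stand; origin under its centre.
- spare_finger: Small black printed gripper finger, 52 x 14 x 12 mm, a bystander lying between the bed and the stand; origin under its centre.
- plank1 (a joint): Grey laminate plank, 72 mm up the slope, 28 mm along the bed, 8 mm thick, on push-fit studs. Value: how far it is pushed in, square to the face: 0 = 5 mm proud of the aluminium frame (starts at 0 to 0.0012), 0.005 m = fully in, flush with it. About 7 N drives it in slowly; it stays where it is left. plank1 lies at y = -58.8 mm on the face.
- plank2 (a joint): The same for the next plank. plank2 lies at y = -29.4 mm on the face.
- plank3 (a joint): The same for the next plank. plank3 lies at y = +0.0 mm on the face.
- plank4 (a joint): The same for the next plank. plank4 lies at y = +29.4 mm on the face.
- plank5 (a joint): The same for the next plank. plank5 lies at y = +58.8 mm on the face.

How it is judged:
On the way, in this order (a step that is already met when the one before it is completed fails the run):
1. the roller is lifted out of its stand (z of roller_bottom in the frame of stand above 0.06 m), for 0.1 s.
2. the wheel, flat on the bed (within 14 degrees), has rolled: turned by more than 2 rad (40 mm) while it bears on the bed (contact force between roller and bed above 2 N and angle between the z axis of roller_bottom and the z axis of face, either way round below 0.25 rad and (value of joint roller_wheel above 2 rad or value of joint roller_wheel below -2 rad)), for 0.02 s.
3. all five planks are pushed in (value of joint each of plank1, plank2, plank3, plank4, plank5 above 0.0035 m), for 0.1 s.
At the end, for the whole second after the job is handed in: All five planks stand at most 1.5 mm proud of the frame (pushed in by more than 3.5 mm of 5), and the roller is at rest upright (within 0.1 rad) on the rails of its stand, within 9 mm along and 8 mm across the stand's centre and 4 mm of its seated height (all of step 3 and x of roller_bottom in the frame of stand between -0.009 and 0.009 m and y of roller_bottom in the frame of stand between -0.008 and 0.008 m and z of roller_bottom in the frame of stand between 0.005 and 0.013 m and angle between roller_bottom's own z axis and vertical below 0.1 rad and linear speed of roller below 0.02 m/s); the robot touches nothing.
It fails at once if the roller is pressed or knocked on the bed with more than 90 N (contact force between roller and bed above 90 N).
It fails at once if the roller bears on a plank or the frame with more than 4 N while it leans more than 0.4 rad (23 degrees) from square to the face (contact force between roller and bed above 4 N and angle between the z axis of roller_bottom and the z axis of face, either way round above 0.4 rad).
It fails at once if the fingers or the arm push on the bed or its planks (more than 2 N) (contact force between any of the fingers, the arm and bed above 2 N).
It fails at once if the multimeter or the spare finger is moved more than 20 mm (distance of any of multimeter, spare_finger from where it was at the start of the episode above 0.02 m).
It also fails if it takes over 58 s, if anything falls off the work surface, if the arm or the gripper's body presses on something with over 40 N, if the wrist force passes 120 N, or if a joint passes its speed limit or range.

## Working session

There is one attempt and no reset: what is moved stays moved. The work goes in short steps, Python scripts to look and compute and a tool call to move; the robot and the scene stay as the last step left them, time stands still between calls to the robot, and variables do not carry over. Pictures are saved under pics/ and viewed, at most 10 in all, crops included, and the job is handed in when it is done.

Besides the shell and the picture viewer there is one more tool, called after "Request:" by a JSON object that holds its "method" and its "body", one argument or row to a line. arm_command: Moves the arm, as the interface text tells. Scaled input: -1 to 1 covers 500 mm each way for a shift and 5 degrees each way for a turn. Its arguments: {"type":"object","properties":{"plan":{"type":"array","items":{"type":"object","properties":{"grip":{"type":"number"},"slide":{"type":"array","items":{"type":"number"}},"spin":{"type":"number"}}}}},"required":["plan"]}

```bash
ls; mkdir -p pics; python3 - <<'E'
from bench import sensors, snapshot, camera_info, ticket, robot
import cv2
for n in("side","top"):
    cv2.imwrite(f"pics/{n}0.png",cv2.cvtColor(snapshot(n),cv2.COLOR_RGB2BGR)); print(n,camera_info(n))
print(sensors.get_obs())
E
```

```text
pics
side {'fx': 402.68529009788995, 'fy': 402.68529009788995, 'cx': 254.99454532313766, 'cy': 198.2735924494668, 'k1': -0.07398389613117556, 'position': array([0.09801987, 0.65266239, 0.41554214]), 'rotation': array([ 1.16517224,  0.00808162, -2.55442763])}
top {'fx': 360.8192517026422, 'fy': 360.8192517026422, 'cx': 255.43793168832195, 'cy': 187.9496036023412, 'k1': 0.016469288824507784, 'position': array([ 0.46166342, -0.01495355,  1.05762228]), 'rotation': array([ 0.05914735,  0.01766524, -1.57818752])}
{'time': 0.1, 'joint_positions': array([-1.29211118e+00,  8.78795201e-02,  1.37207406e+00, -1.66129128e-05,
        1.68360042e+00, -1.03095571e-01]), 'qvel': array([-1.23028450e-03, -1.24477957e-03, -2.40242736e-03,  2.56697185e-03,
       -3.51376286e-04, -2.86464340e-05]), 'joint_torque': array([ 1.51527292e-03, -3.41251516e+01, -3.03301442e+01,  7.19963643e-02,
        3.03678378e-02, -9.66677226e-05]), 'tool_pos': array([ 0.20478734, -0.50998111,  0.22943678]), 'ee_rot': array([-3.13964002e+00, -1.85424987e-04,  3.81778686e-01]), 'wrist_force': array([-0.08720038,  0.50045743, -0.0094999 ]), 'wrist_torque': array([-0.02765128, -0.0031011 ,  0.01395431]), 'finger_force': 0.0, 'width': 0.09404080557346854}
```

View pics/side0.png

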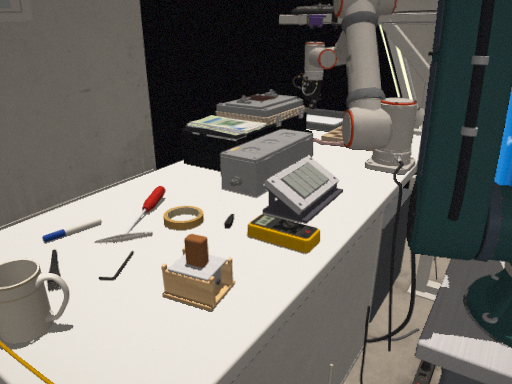

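View pics/top0.png

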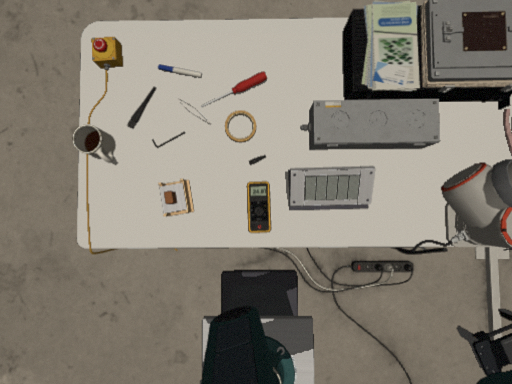

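Side view: the stand with the roller is at about (197,275) with the grip at (196,251), the bed at (303,187), the yellow multimeter at (283,232) and the spare finger at (229,220). Top view: the stand is at (176,197), the bed at (332,187), the multimeter at (259,206) and the spare finger at (257,159).

```bash
cat > h.py <<'E'
import numpy as np, cv2
from scipy.spatial.transform import Rotation as Ro
from bench import sensors, snapshot, camera_info, ticket, robot
def ray(n,uv):
    c=camera_info(n); K=np.array([[c['fx'],0,c['cx']],[0,c['fy'],c['cy']],[0,0,1]])
    p=cv2.undistortPoints(np.array(uv,float).reshape(-1,1,2),K,np.array([c['k1'],0,0,0.]))[:,0]
    d=np.c_[p[:,0],-p[:,1],-np.ones(len(p))]
    return c['position'], Ro.from_euler('xyz',c['rotation']).apply(d)
def onplane(n,uv,z):
    o,d=ray(n,uv); return o+d*((z-o[2])/d[:,2])[:,None]
def tri(u1,u2):
    o1,d1=ray('side',u1);o2,d2=ray('top',u2);out=[]
    for a,b in zip(d1,d2):
        s=np.linalg.lstsq(np.c_[a,-b],o2-o1,rcond=None)[0]
        p,q=o1+a*s[0],o2+b*s[1]; out.append(np.r_[(p+q)/2,np.linalg.norm(p-q)])
    return np.array(out)
def proj(n,P):
    c=camera_info(n); q=Ro.from_euler('xyz',c['rotation']).inv().apply(np.array(P)-c['position'])
    s=np.c_[q[:,0],-q[:,1]]/-q[:,2:]; s=s*(1+c['k1']*(s**2).sum(1))[:,None]
    return s*[c['fx'],c['fy']]+[c['cx'],c['cy']]
E
python3 - <<'E'
import cv2,numpy as np
t=cv2.imread('pics/top0.png');s=cv2.imread('pics/side0.png')
def cr(im,x,y,w,h,k): return cv2.resize(im[y:y+h,x:x+w],None,fx=k,fy=k,interpolation=cv2.INTER_NEAREST)
a=cr(t,280,155,100,60,8)[:, :800]
cv2.imwrite('pics/c_bed_top.png',a)
b=np.hstack([cr(t,150,170,50,50,8),cr(s,160,230,75,75,8)[:400,:0] if 0 else cr(s,160,228,80,80,5)])
cv2.imwrite('pics/c_stand.png',b)
E
```

```text
(no output)
```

View pics/c_bed_top.png

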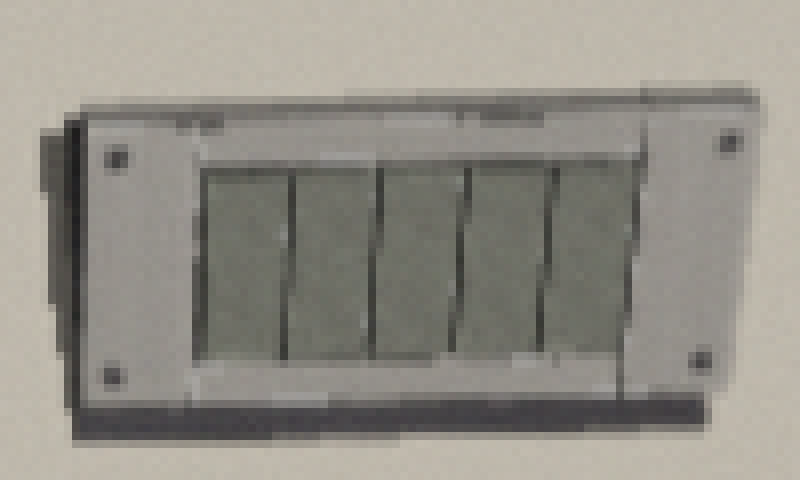

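View pics/c_stand.png

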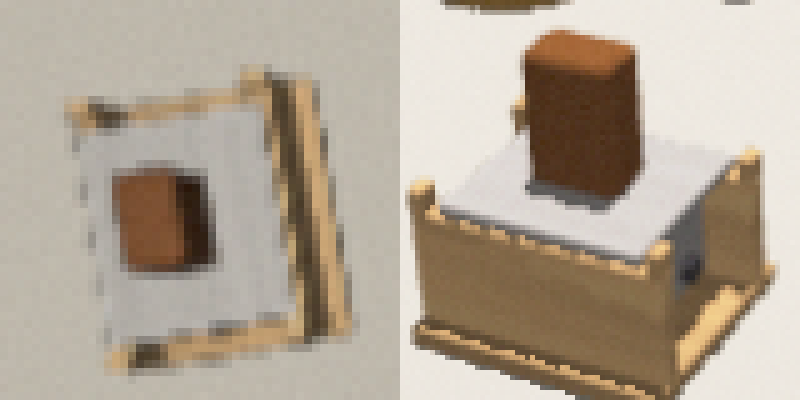

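The top crop gives the four bed frame corners and the plank edges. The stand crop gives the bridge plate corners and the grip top, with the axle roughly along world x.

```bash
python3 - <<'E'
from h import *
np.set_printoptions(precision=4,suppress=True)
f=lambda P,x,y,k:np.array(P,float)/k+[x,y]-.5
def fit(L,W):  # 2D rigid
    L=np.array(L,float);W=W[:,:2];l=L-L.mean(0);w=W-W.mean(0)
    a=np.arctan2((l[:,0]*w[:,1]-l[:,1]*w[:,0]).sum(),(l*w).sum())
    R=np.array([[np.cos(a),-np.sin(a)],[np.sin(a),np.cos(a)]]);t=W.mean(0)-R@L.mean(0)
    print('yaw',a,np.degrees(a),'t',t,'res',(W-L@R.T-t).round(4).tolist())
    return a,t
B=f([(80,115),(80,403),(757,103),(727,396)],280,155,8)
W=np.vstack([onplane('top',B[[i]],z) for i,z in enumerate([.0875,.0325,.0875,.0325])])
print(W); fit([(.0476,.114),(-.0476,.114),(.0476,-.114),(-.0476,-.114)],W)
B=f([(200,170),(200,360),(640,162),(622,357)],280,155,8)
h=.0045
W=np.vstack([onplane('top',B[[i]],.06+s*.018+h*.866) for i,s in enumerate([1,-1,1,-1])])
c=.036*.866;fit([(c-h/2,.073),(-c-h/2,.073),(c-h/2,-.073),(-c-h/2,-.073)],W)
P=onplane('top',f([(78,130),(255,102),(297,322),(108,345)],150,170,8),.055)
print(P);fit([(.038,.033),(.038,-.033),(-.038,-.033),(-.038,.033)],P)
G=onplane('top',f([(112,175),(175,165),(190,268),(127,272)],150,170,8),.106)
fit([(.017,.011),(.017,-.011),(-.017,-.011),(-.017,.011)],G)
print('tri grip top',tri(f([(180,53)],160,228,5),f([(151,220)],150,170,8)))
for n,u in(('side',f([(15,185)],160,228,5)),):pass
# multimeter / spare finger extents from the top view
print('mm',onplane('top',[(259,182),(259,231),(247,206),(271,206)],.04)); print('sf',onplane('top',[(257,159)],.006))
E
```

```text
[[ 0.57   -0.0905  0.0875]
 [ 0.4737 -0.0935  0.0325]
 [ 0.5718 -0.317   0.0875]
 [ 0.4745 -0.3209  0.0325]]
yaw 0.010280453857571328 0.5890266175178235 t [ 0.5225 -0.2055] res [[0.0011, 0.0005], [-0.0001, -0.0015], [0.0006, 0.0019], [-0.0016, -0.001]]
yaw 0.009883848880195409 0.5663028261803017 t [ 0.5224 -0.2065] res [[0.0009, 0.0019], [-0.0001, -0.0007], [0.0008, 0.0], [-0.0016, -0.0012]]
[[0.5296 0.2711 0.055 ]
 [0.5389 0.2092 0.055 ]
 [0.462  0.1942 0.055 ]
 [0.4546 0.26   0.055 ]]
yaw 0.15353799346671684 8.797079020550083 t [0.4963 0.2337] res [[0.0008, -0.0009], [0.0, 0.0024], [-0.0017, -0.001], [0.0009, -0.0004]]
yaw 0.1405504203355289 8.052945894015505 t [0.4961 0.2321] res [[-0.0003, -0.0002], [-0.0002, 0.0007], [-0.0007, 0.0002], [0.0012, -0.0007]]
tri grip top [[0.496  0.233  0.1018 0.0007]]
mm [[ 0.5388 -0.0076  0.04  ]
 [ 0.401  -0.0065  0.04  ]
 [ 0.4713  0.0267  0.04  ]
 [ 0.4708 -0.0409  0.04  ]]
sf [[ 0.6091 -0.002   0.006 ]]
```

Request:
{"method": "arm_command", "body": {
  "plan": [
    {"grip": -1, "slide": [0, 0, 0], "spin": 0.9},
    {"grip": -1, "slide": [0, 0, 0], "spin": 0.9},
    {"grip": -1, "slide": [0, 0, 0], "spin": 0.9},
    {"grip": -1, "slide": [0.05, -0.087, 0], "spin": 0},
    {"grip": -1, "slide": [0.05, -0.087, 0], "spin": 0},
    {"grip": -1, "slide": [0.05, -0.087, 0], "spin": 0},
    {"grip": -1, "slide": [0.05, -0.087, 0], "spin": 0},
    {"grip": -1, "slide": [0.05, -0.087, 0], "spin": 0},
    {"grip": -1, "slide": [0.05, -0.087, 0], "spin": 0},
    {"grip": -1, "slide": [0.05, -0.087, 0], "spin": 0}
  ]
}}

```text
time: 1.35
tool_pos: [0.3338, -0.182, 0.2301]
ee_rot: [-3.141, 0.0, 0.146]
wrist_force: [0.5, -0.2, 0.7]
width: 0.0942
finger_force: 0.0
```

Request:
{"method": "arm_command", "body": {
  "plan": [
    {"grip": -1, "slide": [0.05, -0.087, 0], "spin": 0},
    {"grip": -1, "slide": [0.05, -0.087, 0], "spin": 0},
    {"grip": -1, "slide": [0.05, -0.087, 0], "spin": 0},
    {"grip": -1, "slide": [0.05, -0.087, 0], "spin": 0},
    {"grip": -1, "slide": [0.05, -0.087, 0], "spin": 0},
    {"grip": -1, "slide": [0.05, -0.087, 0], "spin": 0},
    {"grip": -1, "slide": [0.05, -0.087, 0], "spin": 0},
    {"grip": -1, "slide": [0.05, -0.087, 0], "spin": 0},
    {"grip": -1, "slide": [0, 0, 0], "spin": 0},
    {"grip": -1, "slide": [0, 0, 0], "spin": 0}
  ]
}}

```text
time: 2.6
tool_pos: [0.4805, 0.1892, 0.2299]
ee_rot: [3.141, 0.002, 0.146]
wrist_force: [0.7, -0.4, -0.5]
width: 0.0938
finger_force: 0.0
```

Request:
{"method": "arm_command", "body": {
  "plan": [
    {"grip": -1, "slide": [0.043, -0.082, 0], "spin": 0},
    {"grip": -1, "slide": [0, 0, 0.09], "spin": 0},
    {"grip": -1, "slide": [0, 0, 0.09], "spin": 0},
    {"grip": -1, "slide": [0, 0, 0.06], "spin": 0},
    {"grip": -1, "slide": [0, 0, 0.042], "spin": 0},
    {"grip": -1, "slide": [0, 0, 0], "spin": 0},
    {"grip": -1, "slide": [0, 0, 0], "spin": 0}
  ]
}}

```text
time: 3.48
tool_pos: [0.4969, 0.2327, 0.0909]
ee_rot: [-3.141, -0.002, 0.145]
wrist_force: [-0.5, 0.6, 0.5]
width: 0.0946
finger_force: 0.0
```

```bash
python3 - <<'E'
from h import *
t=snapshot('top')[...,::-1];s=snapshot('side')[...,::-1]
cr=lambda im,x,y,w,h,k:cv2.resize(im[y:y+h,x:x+w],None,fx=k,fy=k,interpolation=cv2.INTER_NEAREST)
cv2.imwrite('pics/g.png',np.hstack([cr(s,140,190,130,130,4)]))
o=sensors.get_obs();print(o['tool_pos'],o['joint_positions'])
E
```

```text
[0.49720003 0.23328537 0.09131685] [ 3.35550426e-01  1.52087103e-01  1.57960182e+00 -1.48231096e-04
  1.40667290e+00  1.76091253e+00]
```

View pics/g.png

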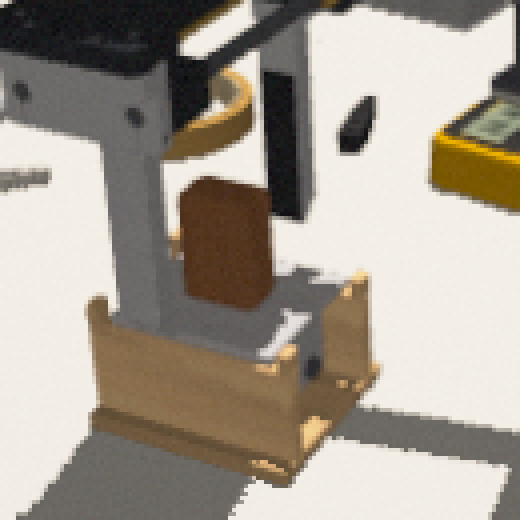

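The fingers straddle the grip at (225,240), and the stand has solid flat side walls. Closing and lifting.

Request:
{"method": "arm_command", "body": {
  "plan": [
    {"grip": 1, "slide": [0, 0, 0], "spin": 0},
    {"grip": 1, "slide": [0, 0, 0], "spin": 0},
    {"grip": 1, "slide": [0, 0, 0], "spin": 0},
    {"grip": 1, "slide": [0, 0, 0], "spin": 0},
    {"grip": 1, "slide": [0, 0, 0], "spin": 0},
    {"grip": 1, "slide": [0, 0, 0], "spin": 0}
  ]
}}

```text
time: 4.32
tool_pos: [0.4962, 0.2334, 0.0894]
ee_rot: [3.141, 0.0, 0.146]
wrist_force: [0.5, 0.3, -0.2]
width: 0.0377
finger_force: 0.0
```

Request:
{"method": "arm_command", "body": {
  "plan": [
    {"grip": 1, "slide": [0, 0, 0], "spin": 0},
    {"grip": 1, "slide": [0, 0, 0], "spin": 0},
    {"grip": 1, "slide": [0, 0, 0], "spin": 0},
    {"grip": 1, "slide": [0, 0, 0], "spin": 0}
  ]
}}

```text
time: 4.82
tool_pos: [0.4962, 0.2334, 0.0894]
ee_rot: [3.141, 0.0, 0.146]
wrist_force: [-0.0, -0.8, 0.0]
width: 0.022
finger_force: 29.8
```

Request:
{"method": "arm_command", "body": {
  "plan": [
    {"grip": 1, "slide": [0, 0, -0.05], "spin": 0},
    {"grip": 1, "slide": [0, 0, -0.1], "spin": 0},
    {"grip": 1, "slide": [0, 0, -0.11], "spin": 0},
    {"grip": 1, "slide": [0, -0.11, 0], "spin": 0},
    {"grip": 1, "slide": [0, -0.11, 0], "spin": 0},
    {"grip": 1, "slide": [0, 0, 0], "spin": -1},
    {"grip": 1, "slide": [0, 0, 0], "spin": -1},
    {"grip": 1, "slide": [0, 0, 0], "spin": -1},
    {"grip": 1, "slide": [0, 0, 0], "spin": -1},
    {"grip": 1, "slide": [0, 0, 0], "spin": -1}
  ]
}}

```text
time: 6.08
tool_pos: [0.4797, 0.3422, 0.2183]
ee_rot: [-3.141, 0.002, 0.586]
wrist_force: [-1.1, 0.0, -1.8]
width: 0.0219
finger_force: 29.8
```

Request:
{"method": "arm_command", "body": {
  "plan": [
    {"grip": 1, "slide": [0, 0, 0], "spin": -1},
    {"grip": 1, "slide": [0, 0, 0], "spin": -1},
    {"grip": 1, "slide": [0, 0, 0], "spin": -1},
    {"grip": 1, "slide": [0, 0, 0], "spin": -1},
    {"grip": 1, "slide": [0, 0, 0], "spin": -1},
    {"grip": 1, "slide": [0, 0, 0], "spin": -1},
    {"grip": 1, "slide": [0, 0, 0], "spin": -1},
    {"grip": 1, "slide": [0, 0, 0], "spin": -1},
    {"grip": 1, "slide": [0, 0, 0], "spin": -1},
    {"grip": 1, "slide": [0, 0, 0], "spin": -1}
  ]
}}

```text
time: 7.32
tool_pos: [0.4798, 0.3421, 0.2184]
ee_rot: [-3.14, 0.001, 1.458]
wrist_force: [-0.2, -0.5, -2.2]
width: 0.022
finger_force: 29.8
```

Request:
{"method": "arm_command", "body": {
  "plan": [
    {"grip": 1, "slide": [0, 0, 0], "spin": -1},
    {"grip": 1, "slide": [0, 0, 0], "spin": -1},
    {"grip": 1, "slide": [0, 0, 0], "spin": -1},
    {"grip": 1, "slide": [0, 0, 0], "spin": 0},
    {"grip": 1, "slide": [0, 0, 0], "spin": 0}
  ]
}}

```text
time: 7.95
tool_pos: [0.48, 0.3422, 0.2189]
ee_rot: [-3.141, 0.0, 1.716]
wrist_force: [0.1, -0.7, -2.4]
width: 0.0217
finger_force: 29.8
```

Request:
{"method": "arm_command", "body": {
  "plan": [
    {"grip": 1, "slide": [0, 0, 0.1], "spin": 0},
    {"grip": 1, "slide": [0, 0, 0.09], "spin": 0},
    {"grip": 1, "slide": [-0.05, 0, 0], "spin": 0},
    {"grip": 1, "slide": [-0.03, 0, 0], "spin": 0},
    {"grip": 1, "slide": [0, 0, 0], "spin": 0}
  ]
}}

```text
time: 8.57
tool_pos: [0.4869, 0.3022, 0.1256]
ee_rot: [3.14, -0.001, 1.715]
wrist_force: [0.2, 1.2, -3.0]
width: 0.0216
finger_force: 29.8
```

Request:
{"method": "arm_command", "body": {
  "plan": [
    {"grip": 1, "slide": [-0.01, 0, 0], "spin": 0},
    {"grip": 1, "slide": [-0.01, 0, 0], "spin": 0}
  ]
}}

```text
time: 8.82
tool_pos: [0.4876, 0.2945, 0.1254]
ee_rot: [3.14, -0.004, 1.718]
wrist_force: [-0.5, 6.0, -1.1]
width: 0.0216
finger_force: 30.0
```

Request:
{"method": "arm_command", "body": {
  "plan": [
    {"grip": 1, "slide": [-0.01, 0, 0], "spin": 0},
    {"grip": 1, "slide": [-0.01, 0, 0], "spin": 0}
  ]
}}

```text
time: 9.07
tool_pos: [0.4889, 0.2869, 0.1265]
ee_rot: [3.139, -0.009, 1.719]
wrist_force: [-2.3, 8.3, 2.1]
width: 0.0223
finger_force: 30.0
```

Request:
{"method": "arm_command", "body": {
  "plan": [
    {"grip": 1, "slide": [-0.01, 0, 0], "spin": 0},
    {"grip": 1, "slide": [-0.01, 0, 0], "spin": 0}
  ]
}}

```text
time: 9.32
tool_pos: [0.4905, 0.2771, 0.127]
ee_rot: [3.138, -0.009, 1.719]
wrist_force: [-1.6, 7.4, 3.7]
width: 0.0219
finger_force: 30.0
```

Request:
{"method": "arm_command", "body": {
  "plan": [
    {"grip": 1, "slide": [-0.01, 0, 0], "spin": 0},
    {"grip": 1, "slide": [-0.01, 0, 0], "spin": 0},
    {"grip": 1, "slide": [-0.008, 0, 0], "spin": 0},
    {"grip": 1, "slide": [0, 0, 0], "spin": 0}
  ]
}}

```text
time: 9.82
tool_pos: [0.4928, 0.2623, 0.1271]
ee_rot: [3.138, -0.007, 1.718]
wrist_force: [-2.8, 4.5, 3.8]
width: 0.0217
finger_force: 30.0
```

```bash
python3 - <<'E'
from h import *
s=snapshot('side')[...,::-1]
cr=lambda im,x,y,w,h,k:cv2.resize(im[y:y+h,x:x+w],None,fx=k,fy=k,interpolation=cv2.INTER_NEAREST)
cv2.imwrite('pics/tilt.png',cr(s,110,190,150,130,4))
E
```

```text
(no output)
```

View pics/tilt.png

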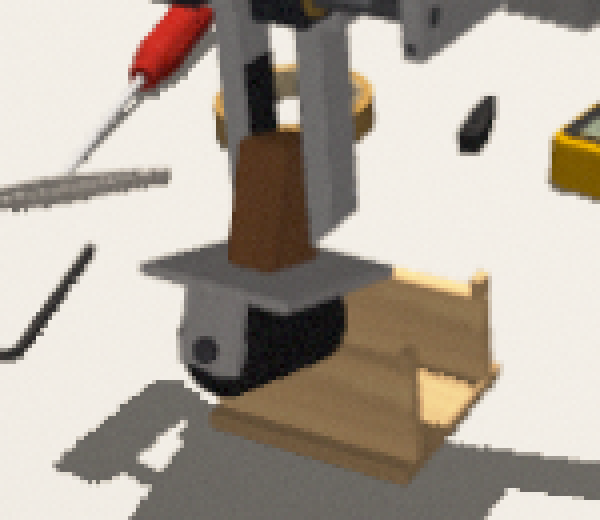

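The roller is tilted in the grip. The plate corners show at (140,265), (275,305) and (392,268), so I'll work out the tilt from the axle-wise edge, front to right.

```bash
python3 - <<'E'
from h import *
t=np.array(sensors.get_obs()['tool_pos']);a=1.717
ax=np.array([np.cos(a),np.sin(a),0]);n=np.array([np.sin(a),-np.cos(a),0])
for off in(.033,):
    o,d=ray('side',np.array([(275,297),(392,266)])/4+[110,190]-.5)
    P=o+d*(((t+n*-off-o)@n)/(d@n))[:,None]
    P2=o+d*(((t+n*off-o)@n)/(d@n))[:,None]
    for Q in(P,P2):
        e=Q[1]-Q[0];print(np.round([(Q-t)@ax,(Q-t)[:,2]],4).tolist(),np.linalg.norm(e),np.degrees(np.arctan2(e[2],e@ax)))
E
```

```text
[[0.0613, -0.0131], [-0.0129, -0.0417]] 0.0797805483550704 -158.89290024009705
[[-0.0226, -0.1134], [-0.0791, -0.1141]] 0.09729326305837543 -158.89290024009705
```

Request:
{"method": "arm_command", "body": {
  "plan": [
    {"grip": 1, "slide": [0.06, 0, 0], "spin": 0},
    {"grip": 1, "slide": [0, 0, -0.1], "spin": 0},
    {"grip": 1, "slide": [0, 0, -0.1], "spin": 0.98},
    {"grip": 1, "slide": [0, 0, 0], "spin": 0.98},
    {"grip": 1, "slide": [0, 0, 0], "spin": 0.98},
    {"grip": 1, "slide": [0, 0, 0], "spin": 0.98},
    {"grip": 1, "slide": [0, 0, 0], "spin": 0.98},
    {"grip": 1, "slide": [0, 0, 0], "spin": 0.98},
    {"grip": 1, "slide": [0, 0, 0], "spin": 0.98},
    {"grip": 1, "slide": [0, 0, 0], "spin": 0.98}
  ]
}}

```text
time: 11.12
tool_pos: [0.488, 0.2888, 0.2246]
ee_rot: [3.141, 0.0, 1.03]
wrist_force: [0.1, 0.2, -2.2]
width: 0.0219
finger_force: 30.0
```

Request:
{"method": "arm_command", "body": {
  "plan": [
    {"grip": 1, "slide": [0, 0, 0], "spin": 0.98},
    {"grip": 1, "slide": [0, 0, 0], "spin": 0.98},
    {"grip": 1, "slide": [0, 0, 0], "spin": 0.98},
    {"grip": 1, "slide": [0, 0, 0], "spin": 0.98},
    {"grip": 1, "slide": [0, 0, 0], "spin": 0.98},
    {"grip": 1, "slide": [0, 0, 0], "spin": 0.98},
    {"grip": 1, "slide": [0, 0, 0], "spin": 0.98},
    {"grip": 1, "slide": [0, 0, 0], "spin": 0.98},
    {"grip": 1, "slide": [0, 0, 0], "spin": 0.98},
    {"grip": 1, "slide": [0, 0, 0], "spin": 0.98}
  ]
}}

```text
time: 12.38
tool_pos: [0.4879, 0.2889, 0.2246]
ee_rot: [3.141, -0.0, 0.175]
wrist_force: [0.4, -0.8, -1.8]
width: 0.0216
finger_force: 30.0
```

Request:
{"method": "arm_command", "body": {
  "plan": [
    {"grip": 1, "slide": [0, 0, 0], "spin": 0.98},
    {"grip": 1, "slide": [0, 0, 0], "spin": 0.98},
    {"grip": 1, "slide": [-0.004, 0.1, 0], "spin": 0},
    {"grip": 1, "slide": [-0.004, 0.1, 0], "spin": 0},
    {"grip": 1, "slide": [-0.004, 0.1, 0], "spin": 0},
    {"grip": 1, "slide": [-0.004, 0.1, 0], "spin": 0},
    {"grip": 1, "slide": [-0.004, 0.1, 0], "spin": 0},
    {"grip": 1, "slide": [-0.004, 0.1, 0], "spin": 0},
    {"grip": 1, "slide": [-0.004, 0.1, 0], "spin": 0},
    {"grip": 1, "slide": [-0.004, 0.1, 0], "spin": 0}
  ]
}}

```text
time: 13.62
tool_pos: [0.4744, -0.1128, 0.2249]
ee_rot: [3.141, -0.001, 0.007]
wrist_force: [-0.3, -0.4, -2.2]
width: 0.0223
finger_force: 30.0
```

Request:
{"method": "arm_command", "body": {
  "plan": [
    {"grip": 1, "slide": [0, 0, 0], "spin": 0},
    {"grip": 1, "slide": [0, 0, 0], "spin": 0}
  ]
}}

```text
time: 13.88
tool_pos: [0.4746, -0.111, 0.2246]
ee_rot: [-3.141, -0.0, 0.006]
wrist_force: [0.4, 0.6, -1.9]
width: 0.0217
finger_force: 30.0
```

```bash
python3 - <<'E'
from h import *
s=snapshot('side')[...,::-1]
cr=lambda im,x,y,w,h,k:cv2.resize(im[y:y+h,x:x+w],None,fx=k,fy=k,interpolation=cv2.INTER_NEAREST)
cv2.imwrite('pics/bed1.png',cr(s,210,95,160,130,4))
o=sensors.get_obs();print(o['tool_pos'],o['ee_rot'],o['joint_positions'][5],proj('side',[o['tool_pos']]))
E
```

```text
[ 0.47465473 -0.11049222  0.22458318] [-3.14121088e+00 -1.38404011e-04  7.41664499e-03] 1.2180334821506913 [[307.24238679 123.56980402]]
```

View pics/bed1.png

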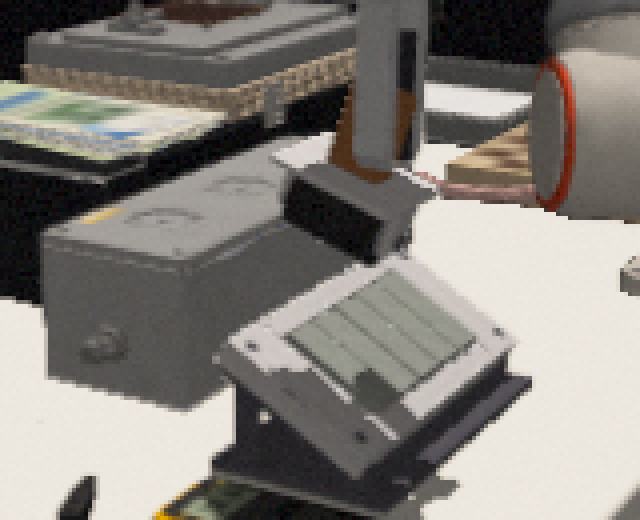

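```bash
python3 - <<'E'
from h import *
t=np.array(sensors.get_obs()['tool_pos'])
def f(uv,y):
    o,d=ray('side',np.array(uv)/4+[210,95]-.5); P=o+d*((y-o[1])/d[:,1])[:,None]
    e=P[0]-P[1]; print(np.round(P-t,4).tolist(),np.linalg.norm(e).round(4),np.degrees(np.arctan2(e[2],e[0])))
f([(287,172),(405,228)],t[1]+.033)   # plate near edge
f([(287,222),(375,262)],t[1]+.012)   # wheel lower edge
f([(218,345),(360,478)],-.206+.114)  # bed end edge (should be 30)
E
```

```text
[[0.044, 0.033, -0.0292], [-0.0269, 0.033, -0.0489]] 0.0736 15.570729173493252
[[0.0555, 0.012, -0.0639], [0.0001, 0.012, -0.0777]] 0.0571 13.936450366707
[[0.0968, 0.0185, -0.1434], [0.0008, 0.0185, -0.2049]] 0.114 32.63171537034265
```

Request:
{"method": "arm_command", "body": {
  "plan": [
    {"grip": 1, "slide": [0, 0, 0.1], "spin": 0},
    {"grip": 1, "slide": [0, 0, 0.05], "spin": 0},
    {"grip": 1, "slide": [0, 0, 0.01], "spin": 0},
    {"grip": 1, "slide": [0, 0, 0], "spin": 0}
  ]
}}

```text
time: 14.42
tool_pos: [0.4752, -0.1105, 0.1452]
ee_rot: [3.141, -0.001, 0.008]
wrist_force: [-0.3, 0.4, -1.9]
width: 0.0217
finger_force: 30.0
```

Request:
{"method": "arm_command", "body": {
  "plan": [
    {"grip": 1, "slide": [0, 0, 0.005], "spin": 0},
    {"grip": 1, "slide": [0, 0, 0.005], "spin": 0}
  ]
}}

```text
time: 14.68
tool_pos: [0.4754, -0.1114, 0.1407]
ee_rot: [3.141, -0.002, 0.007]
wrist_force: [-0.4, -0.7, -2.6]
width: 0.022
finger_force: 30.0
```

Request:
{"method": "arm_command", "body": {
  "plan": [
    {"grip": 1, "slide": [0, 0, 0.005], "spin": 0},
    {"grip": 1, "slide": [0, 0, 0.003], "spin": 0}
  ]
}}

```text
time: 14.92
tool_pos: [0.4746, -0.1113, 0.1354]
ee_rot: [3.142, -0.0, 0.006]
wrist_force: [-0.6, -0.6, -2.0]
width: 0.0219
finger_force: 30.0
```

Request:
{"method": "arm_command", "body": {
  "plan": [
    {"grip": 1, "slide": [0, 0, 0.004], "spin": 0},
    {"grip": 1, "slide": [0, 0, 0.004], "spin": 0}
  ]
}}

```text
time: 15.18
tool_pos: [0.4748, -0.1118, 0.1338]
ee_rot: [3.14, -0.001, 0.006]
wrist_force: [-7.1, -0.1, 12.2]
width: 0.0218
finger_force: 30.0
```

Request:
{"method": "arm_command", "body": {
  "plan": [
    {"grip": 1, "slide": [0, 0, 0.004], "spin": 0},
    {"grip": 1, "slide": [0, 0, 0.002], "spin": 0}
  ]
}}

```text
time: 15.42
tool_pos: [0.4746, -0.1123, 0.133]
ee_rot: [3.139, -0.002, 0.006]
wrist_force: [-10.3, 0.3, 17.9]
width: 0.0218
finger_force: 30.0
```

Request:
{"method": "arm_command", "body": {
  "plan": [
    {"grip": 1, "slide": [0, 0, 0.004], "spin": 0},
    {"grip": 1, "slide": [0, 0, 0.002], "spin": 0}
  ]
}}

```text
time: 15.68
tool_pos: [0.4742, -0.1125, 0.1304]
ee_rot: [3.138, -0.001, 0.006]
wrist_force: [-12.5, -0.3, 18.8]
width: 0.0215
finger_force: 30.0
```

Request:
{"method": "arm_command", "body": {
  "plan": [
    {"grip": 1, "slide": [0, 0, 0.003], "spin": 0},
    {"grip": 1, "slide": [0, 0, 0.002], "spin": 0}
  ]
}}

```text
time: 15.92
tool_pos: [0.4739, -0.1126, 0.128]
ee_rot: [3.138, -0.0, 0.006]
wrist_force: [-12.2, -0.8, 19.0]
width: 0.0217
finger_force: 30.0
```

Request:
{"method": "arm_command", "body": {
  "plan": [
    {"grip": 1, "slide": [0, 0, 0.003], "spin": 0},
    {"grip": 1, "slide": [0, 0, 0.002], "spin": 0}
  ]
}}

```text
time: 16.18
tool_pos: [0.4739, -0.1126, 0.1255]
ee_rot: [3.138, -0.0, 0.006]
wrist_force: [-13.1, 1.2, 20.0]
width: 0.0216
finger_force: 30.0
```

Request:
{"method": "arm_command", "body": {
  "plan": [
    {"grip": 1, "slide": [0, 0, 0.002], "spin": 0},
    {"grip": 1, "slide": [0, 0, 0], "spin": 0}
  ]
}}

```text
time: 16.42
tool_pos: [0.4739, -0.1126, 0.1244]
ee_rot: [3.138, -0.0, 0.006]
wrist_force: [-12.3, -0.4, 19.1]
width: 0.0215
finger_force: 30.0
```

```bash
python3 - <<'E'
from h import *
s=snapshot('side')[...,::-1]
cr=lambda im,x,y,w,h,k:cv2.resize(im[y:y+h,x:x+w],None,fx=k,fy=k,interpolation=cv2.INTER_NEAREST)
cv2.imwrite('pics/bed2.png',cr(s,240,110,110,110,5))
E
```

```text
(no output)
```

View pics/bed2.png

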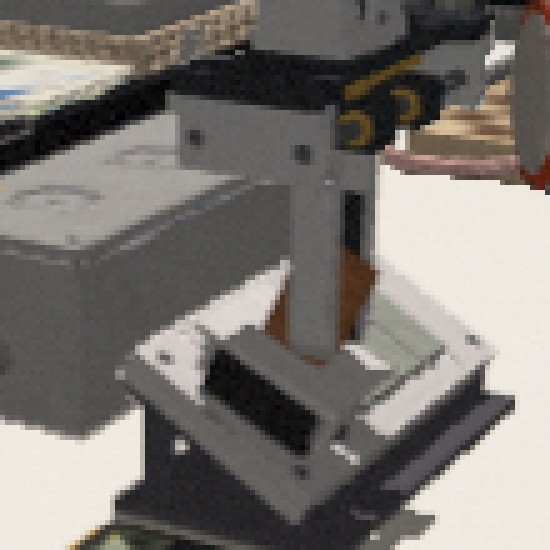

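The wheel lies flat on the near end of the frame, its lower edge (205,385)-(310,455) parallel to the bed's edge, with about 23 N on it. Rolling now.

Request:
{"method": "arm_command", "body": {
  "plan": [
    {"grip": 1, "slide": [0, 0.006, 0], "spin": 0},
    {"grip": 1, "slide": [0, 0.01, 0], "spin": 0},
    {"grip": 1, "slide": [0, 0.01, 0], "spin": 0},
    {"grip": 1, "slide": [0, 0.01, 0], "spin": 0}
  ]
}}

```text
time: 16.98
tool_pos: [0.474, -0.1282, 0.1239]
ee_rot: [-3.139, 0.0, 0.008]
wrist_force: [-10.1, 5.8, 17.3]
width: 0.0216
finger_force: 30.0
```

Request:
{"method": "arm_command", "body": {
  "plan": [
    {"grip": 1, "slide": [0, 0.01, 0], "spin": 0},
    {"grip": 1, "slide": [0, 0.01, 0], "spin": 0},
    {"grip": 1, "slide": [0, 0.01, 0], "spin": 0},
    {"grip": 1, "slide": [0, 0.01, 0], "spin": 0}
  ]
}}

```text
time: 17.48
tool_pos: [0.4747, -0.1503, 0.1237]
ee_rot: [3.139, -0.001, 0.006]
wrist_force: [-10.6, 0.4, 15.3]
width: 0.0216
finger_force: 30.0
```

Request:
{"method": "arm_command", "body": {
  "plan": [
    {"grip": 1, "slide": [0, 0.01, 0], "spin": 0},
    {"grip": 1, "slide": [0, 0.01, 0], "spin": 0},
    {"grip": 1, "slide": [0, 0.01, 0], "spin": 0},
    {"grip": 1, "slide": [0, 0.01, 0], "spin": 0}
  ]
}}

```text
time: 17.98
tool_pos: [0.4753, -0.1703, 0.1238]
ee_rot: [3.139, -0.002, 0.007]
wrist_force: [-8.4, 1.4, 14.3]
width: 0.0218
finger_force: 30.0
```

Request:
{"method": "arm_command", "body": {
  "plan": [
    {"grip": 1, "slide": [0, 0.01, 0.001], "spin": 0},
    {"grip": 1, "slide": [0, 0.01, 0], "spin": 0},
    {"grip": 1, "slide": [0, 0.01, 0.001], "spin": 0},
    {"grip": 1, "slide": [0, 0.01, 0], "spin": 0},
    {"grip": 1, "slide": [0, 0.01, 0], "spin": 0}
  ]
}}

```text
time: 18.6
tool_pos: [0.4754, -0.195, 0.1226]
ee_rot: [3.139, -0.002, 0.007]
wrist_force: [-7.4, 1.0, 13.9]
width: 0.0221
finger_force: 30.0
```

Request:
{"method": "arm_command", "body": {
  "plan": [
    {"grip": 1, "slide": [0, 0.01, 0], "spin": 0},
    {"grip": 1, "slide": [0, 0.01, 0], "spin": 0},
    {"grip": 1, "slide": [0, 0.01, 0], "spin": 0},
    {"grip": 1, "slide": [0, 0.01, 0], "spin": 0},
    {"grip": 1, "slide": [0, 0.01, 0], "spin": 0}
  ]
}}

```text
time: 19.23
tool_pos: [0.4756, -0.219, 0.1227]
ee_rot: [3.141, -0.002, 0.007]
wrist_force: [-7.3, 3.3, 15.0]
width: 0.0217
finger_force: 30.0
```

Request:
{"method": "arm_command", "body": {
  "plan": [
    {"grip": 1, "slide": [0, 0.01, 0], "spin": 0},
    {"grip": 1, "slide": [0, 0.01, 0], "spin": 0},
    {"grip": 1, "slide": [0, 0.01, 0], "spin": 0},
    {"grip": 1, "slide": [0, 0.01, 0], "spin": 0},
    {"grip": 1, "slide": [0, 0.01, 0], "spin": 0},
    {"grip": 1, "slide": [0, 0.01, 0], "spin": 0}
  ]
}}

```text
time: 19.98
tool_pos: [0.4761, -0.2493, 0.1227]
ee_rot: [3.141, -0.003, 0.007]
wrist_force: [-6.0, 2.8, 13.5]
width: 0.0218
finger_force: 30.0
```

Request:
{"method": "arm_command", "body": {
  "plan": [
    {"grip": 1, "slide": [0, 0.01, 0], "spin": 0},
    {"grip": 1, "slide": [0, 0.01, 0], "spin": 0},
    {"grip": 1, "slide": [0, 0.01, 0], "spin": 0},
    {"grip": 1, "slide": [0, 0.01, 0], "spin": 0},
    {"grip": 1, "slide": [0, 0.01, 0], "spin": 0},
    {"grip": 1, "slide": [0, 0, 0], "spin": 0}
  ]
}}

```text
time: 20.72
tool_pos: [0.4762, -0.2764, 0.1224]
ee_rot: [3.136, -0.003, 0.006]
wrist_force: [-5.4, -1.2, 10.0]
width: 0.0217
finger_force: 30.0
```

```bash
python3 - <<'E'
from h import *
s=snapshot('side')[...,::-1]
cr=lambda im,x,y,w,h,k:cv2.resize(im[y:y+h,x:x+w],None,fx=k,fy=k,interpolation=cv2.INTER_CUBIC)
cv2.imwrite('pics/bed3.png',cr(s,255,100,100,125,6)[:600])
cv2.imwrite('pics/bed3.png',cv2.resize(s[110:225,255:365],None,fx=5,fy=5,interpolation=cv2.INTER_CUBIC))
E
```

```text
(no output)
```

View pics/bed3.png

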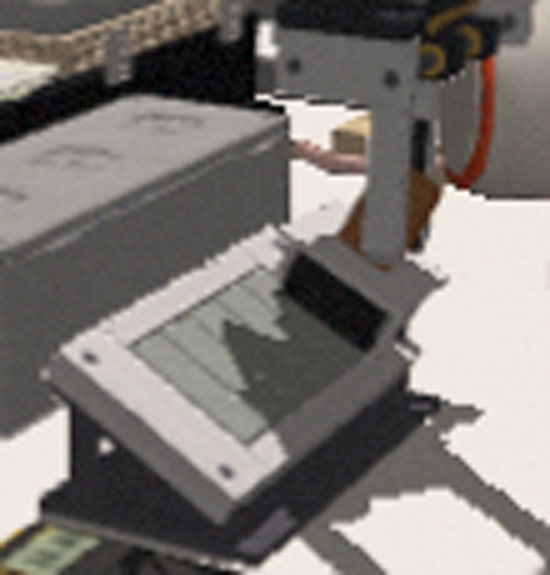

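The planks the wheel has passed look flush, with no step left at the near edge (135,350)-(245,440), and the wheel is still flat at (335,300). I'll finish the pass, press slightly more and roll back.

Request:
{"method": "arm_command", "body": {
  "plan": [
    {"grip": 1, "slide": [0, 0.01, 0.002], "spin": 0},
    {"grip": 1, "slide": [0, 0.01, 0.002], "spin": 0},
    {"grip": 1, "slide": [0, 0.01, 0.001], "spin": 0},
    {"grip": 1, "slide": [0, 0, 0.002], "spin": 0},
    {"grip": 1, "slide": [0, 0, 0], "spin": 0}
  ]
}}

```text
time: 21.4
tool_pos: [0.4756, -0.2921, 0.1204]
ee_rot: [3.134, -0.002, 0.005]
wrist_force: [-9.4, -0.9, 15.4]
width: 0.0215
finger_force: 30.0
```

Request:
{"method": "arm_command", "body": {
  "plan": [
    {"grip": 1, "slide": [0, -0.01, 0.001], "spin": 0},
    {"grip": 1, "slide": [0, -0.012, 0], "spin": 0},
    {"grip": 1, "slide": [0, -0.012, 0], "spin": 0},
    {"grip": 1, "slide": [0, -0.012, 0], "spin": 0},
    {"grip": 1, "slide": [0, -0.012, 0], "spin": 0},
    {"grip": 1, "slide": [0, -0.012, 0], "spin": 0},
    {"grip": 1, "slide": [0, -0.012, 0], "spin": 0}
  ]
}}

```text
time: 22.28
tool_pos: [0.4754, -0.2513, 0.1204]
ee_rot: [3.133, -0.002, 0.005]
wrist_force: [-10.5, -2.0, 17.8]
width: 0.0218
finger_force: 30.0
```

Request:
{"method": "arm_command", "body": {
  "plan": [
    {"grip": 1, "slide": [0, -0.012, 0], "spin": 0},
    {"grip": 1, "slide": [0, -0.012, 0], "spin": 0},
    {"grip": 1, "slide": [0, -0.012, 0], "spin": 0},
    {"grip": 1, "slide": [0, -0.012, 0], "spin": 0},
    {"grip": 1, "slide": [0, -0.012, 0], "spin": 0},
    {"grip": 1, "slide": [0, -0.012, 0], "spin": 0},
    {"grip": 1, "slide": [0, -0.012, 0], "spin": 0}
  ]
}}

```text
time: 23.15
tool_pos: [0.475, -0.2091, 0.1203]
ee_rot: [3.134, -0.002, 0.005]
wrist_force: [-11.6, -1.3, 19.0]
width: 0.0221
finger_force: 30.0
```

Request:
{"method": "arm_command", "body": {
  "plan": [
    {"grip": 1, "slide": [0, -0.012, 0], "spin": 0},
    {"grip": 1, "slide": [0, -0.012, 0], "spin": 0},
    {"grip": 1, "slide": [0, -0.012, 0], "spin": 0},
    {"grip": 1, "slide": [0, -0.012, 0], "spin": 0},
    {"grip": 1, "slide": [0, -0.012, 0], "spin": 0},
    {"grip": 1, "slide": [0, -0.012, 0], "spin": 0},
    {"grip": 1, "slide": [0, -0.012, 0], "spin": 0}
  ]
}}

```text
time: 24.02
tool_pos: [0.4748, -0.1668, 0.1205]
ee_rot: [3.135, -0.002, 0.005]
wrist_force: [-11.8, -1.5, 21.1]
width: 0.0219
finger_force: 30.0
```

Request:
{"method": "arm_command", "body": {
  "plan": [
    {"grip": 1, "slide": [0, -0.012, 0], "spin": 0},
    {"grip": 1, "slide": [0, -0.012, 0], "spin": 0},
    {"grip": 1, "slide": [0, -0.012, 0], "spin": 0},
    {"grip": 1, "slide": [0, -0.012, 0], "spin": 0},
    {"grip": 1, "slide": [0, -0.012, 0], "spin": 0},
    {"grip": 1, "slide": [0, -0.012, 0], "spin": 0},
    {"grip": 1, "slide": [0, -0.012, 0], "spin": 0}
  ]
}}

```text
time: 24.9
tool_pos: [0.4744, -0.1244, 0.1201]
ee_rot: [3.136, -0.002, 0.005]
wrist_force: [-13.6, -2.1, 19.1]
width: 0.0217
finger_force: 30.0
```

Request:
{"method": "arm_command", "body": {
  "plan": [
    {"grip": 1, "slide": [-0.02, 0, -0.035], "spin": 0},
    {"grip": 1, "slide": [0, 0, -0.11], "spin": 0},
    {"grip": 1, "slide": [0.006, -0.09, -0.06], "spin": 0},
    {"grip": 1, "slide": [0.006, -0.09, 0], "spin": 0},
    {"grip": 1, "slide": [0.006, -0.09, 0], "spin": 0},
    {"grip": 1, "slide": [0.006, -0.09, 0], "spin": 0},
    {"grip": 1, "slide": [0.006, -0.09, 0], "spin": 0},
    {"grip": 1, "slide": [0.006, -0.09, 0], "spin": 0},
    {"grip": 1, "slide": [0.006, -0.09, 0], "spin": 0},
    {"grip": 1, "slide": [0.005, -0.086, 0], "spin": 0}
  ]
}}

```text
time: 26.15
tool_pos: [0.4856, 0.2373, 0.2166]
ee_rot: [3.142, 0.0, 0.007]
wrist_force: [0.3, 0.2, -3.1]
width: 0.022
finger_force: 30.0
```

Request:
{"method": "arm_command", "body": {
  "plan": [
    {"grip": 1, "slide": [0, 0, 0.05], "spin": -0.81},
    {"grip": 1, "slide": [0, 0, 0.04], "spin": -0.81},
    {"grip": 1, "slide": [0, 0, 0], "spin": 0},
    {"grip": 1, "slide": [0, 0, 0], "spin": 0}
  ]
}}

```text
time: 26.65
tool_pos: [0.4862, 0.2358, 0.1727]
ee_rot: [-3.141, -0.001, 0.147]
wrist_force: [0.1, -0.6, -1.9]
width: 0.0221
finger_force: 30.0
```

```bash
python3 - <<'E'
from h import *
s=snapshot('side')[...,::-1];t=snapshot('top')[...,::-1]
cv2.imwrite('pics/all_s.png',s);cv2.imwrite('pics/all_t.png',t)
cr=lambda im,x,y,w,h,k:cv2.resize(im[y:y+h,x:x+w],None,fx=k,fy=k,interpolation=cv2.INTER_CUBIC)
cv2.imwrite('pics/ret.png',np.hstack([cr(s,150,190,100,150,4),cr(s,260,150,90,150,4)]))
o=sensors.get_obs();print(o['tool_pos'],o['ee_rot'])
E
```

```text
[0.4865904  0.23586018 0.17334957] [-3.14114045e+00 -2.39698830e-03  1.46944542e-01]
```

View pics/ret.png

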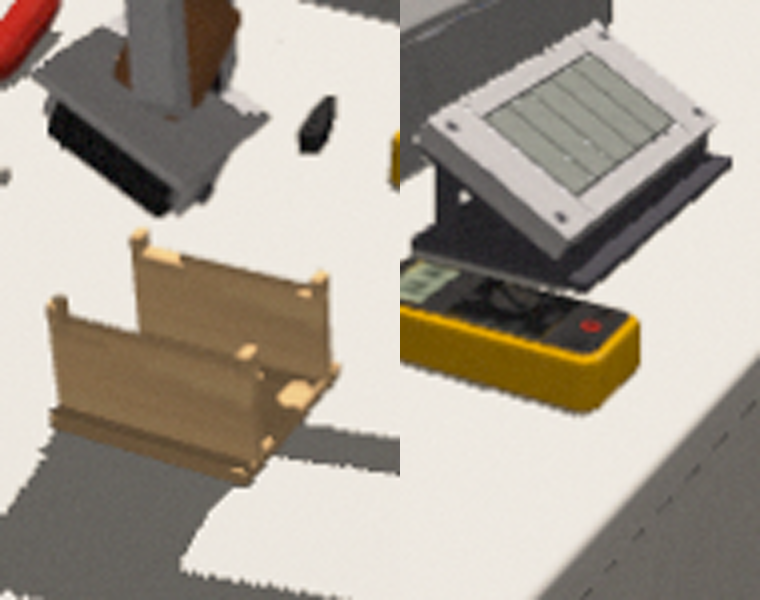

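All planks are flush with the frame (right half, around (580,120)). The roller hangs tilted above the stand with its plate edge at about (36,76)-(187,180). Working out its offset in the grip.

```bash
python3 - <<'E'
from h import *
t=np.array(sensors.get_obs()['tool_pos']);a=.147
ax=np.array([np.cos(a),np.sin(a),0]);n=np.array([-np.sin(a),np.cos(a),0])
print('off from grasp pose',(t-np.array([.4962,.2334,.0894]))@ax,(t-np.array([.4962,.2334,.0894]))@n)
def f(uv,off):
    o,d=ray('side',np.array(uv)/4+[150,190]-.5)
    P=o+d*(((t+n*off-o)@n)/(d@n))[:,None]-t; x=P@ax;z=P[:,2]+.006
    th=np.arctan2(z[0]-z[1],x[0]-x[1]); xm,zm=x.mean(),z.mean()
    print('theta',np.degrees(th),'len',np.hypot(x[0]-x[1],z[0]-z[1]),'mid in roller axes from pivot', xm*np.cos(th)+zm*np.sin(th), -xm*np.sin(th)+zm*np.cos(th))
f([(36,74),(187,185)],.033)
f([(50,137),(162,213)],.014)
E
```

```text
off from grasp pose -0.009145613970133535 0.003841177097206465
theta 26.764335435693773 len 0.07296407761034451 mid in roller axes from pivot 0.0028107089752910167 -0.023930786756151408
theta 23.629195097161375 len 0.05635436179751152 mid in roller axes from pivot 0.008637769069274017 -0.06168182583561502
```

Request:
{"method": "arm_command", "body": {
  "plan": [
    {"grip": 1, "slide": [0.002, 0.0077, 0], "spin": 0},
    {"grip": 1, "slide": [0, 0, 0.07], "spin": 0},
    {"grip": 1, "slide": [0, 0, 0.06], "spin": 0},
    {"grip": 1, "slide": [0, 0, 0], "spin": 0}
  ]
}}

```text
time: 27.25
tool_pos: [0.4857, 0.2312, 0.1045]
ee_rot: [3.14, 0.006, 0.147]
wrist_force: [-0.2, 0.1, -1.6]
width: 0.022
finger_force: 30.0
```

Request:
{"method": "arm_command", "body": {
  "plan": [
    {"grip": 1, "slide": [0, 0, 0.006], "spin": 0},
    {"grip": 1, "slide": [0, 0, 0.006], "spin": 0}
  ]
}}

```text
time: 27.5
tool_pos: [0.4887, 0.2325, 0.1028]
ee_rot: [-3.141, -0.004, 0.148]
wrist_force: [0.1, -0.6, -2.6]
width: 0.0222
finger_force: 30.0
```

Request:
{"method": "arm_command", "body": {
  "plan": [
    {"grip": 1, "slide": [0, 0, 0.005], "spin": 0},
    {"grip": 1, "slide": [0, 0, 0.003], "spin": 0}
  ]
}}

```text
time: 27.75
tool_pos: [0.4876, 0.2322, 0.0972]
ee_rot: [-3.142, -0.001, 0.148]
wrist_force: [-0.2, -0.2, -2.2]
width: 0.0219
finger_force: 30.0
```

Request:
{"method": "arm_command", "body": {
  "plan": [
    {"grip": 1, "slide": [0, 0, 0.005], "spin": 0},
    {"grip": 1, "slide": [0, 0, 0.003], "spin": 0}
  ]
}}

```text
time: 28.0
tool_pos: [0.4878, 0.2323, 0.0957]
ee_rot: [-3.141, -0.002, 0.148]
wrist_force: [-5.6, -1.5, 12.7]
width: 0.0216
finger_force: 30.0
```

Request:
{"method": "arm_command", "body": {
  "plan": [
    {"grip": 1, "slide": [0, 0, 0.004], "spin": 0},
    {"grip": 1, "slide": [0, 0, 0.003], "spin": 0}
  ]
}}

```text
time: 28.25
tool_pos: [0.4894, 0.2326, 0.0948]
ee_rot: [-3.141, -0.006, 0.148]
wrist_force: [-3.0, -1.9, 17.8]
width: 0.0222
finger_force: 30.0
```

```bash
python3 - <<'E'
from h import *
s=snapshot('side');t=np.array(sensors.get_obs()['tool_pos']);print(t,sensors.get_obs()['wrist_torque'])
cv2.imwrite('pics/p1.png',s[...,::-1])
# dark-wheel and plate silhouettes near the stand
hsv=cv2.cvtColor(s,cv2.COLOR_RGB2HSV); c=proj('side',[t])[0];print('tcp px',c)
br=cv2.inRange(hsv,(3,120,30),(13,255,200)); sub=br[int(c[1])-40:int(c[1])+50,int(c[0])-40:int(c[0])+40]
for k in cv2.findContours(sub,0,2)[0]:
    if cv2.contourArea(k)>15: print('brown',(k[:,0]+[int(c[0])-40,int(c[1])-40]).min(0),(k[:,0]+[int(c[0])-40,int(c[1])-40]).max(0))
rows=slice(int(c[1])-10,int(c[1])+50,3);cols=slice(int(c[0])-45,int(c[0])+45,2)
g=cv2.cvtColor(s,cv2.COLOR_RGB2GRAY);S=hsv[...,1]
for r in range(rows.start,rows.stop,3): print(''.join('B' if br[r,q] else 'k' if g[r,q]<45 else 'w' if S[r,q]>70 else '.' if g[r,q]>190 else 'g' for q in range(cols.start,cols.stop)))
E
```

```text
[0.48949304 0.23258943 0.09476615] [-0.40847404  0.98703347  0.01536885]
tcp px [198.78774608 242.85663013]
brown [199 227] [211 257]
................................ggggggggggggggwBwBBwwwgggg................................
................................ggggggggggggggwBBBwBBBBBBwg...............................
................................ggggggggggggggwBBBBBwBBBBBwg..............................
......................gggggggggggggggggggggggggBBwBBBBBBBBg...............................
..................gggggggggggggggggggggggggggggBwBwBBBBBwgg...............................
................gggggggggggggggBwggggggggggggggBBBBBBBBwggg...............................
............ggggggggggggggggggBBBggggggggggggggwBwwBwBgggg................................
...........ggggggggggggggggggggggggggggggggggggwwBwBBkkgg.................................
..............gggggggggggggggggggggggggggggggggwBBwggggggg................................
..............ggkkgggggggggggggggggggggggggggggggggggggggggggggggggg.......wwww...........
..............gkkkkkkkgggggggggggggggggggggggggggggggggg
[... 153 characters left out ...]
kkkgggggggggggggggggggggggggggggwwwwwwwwwwwwwwwwwwww...........
.........gwwwwwwwwwwwwwwwwwkkkkkkkgggggggggggggggggggggggwwwwwwwwwwwwwwwwwwwwwwg..........
.........gwwwwwwwwwwwwwwwwwwwwwwwwwwwwgggggggggggggggggwwwwwwwwwwwwwwwwwwwwwwwwg..........
..........wwwwwwwwwwwwwwwwwwwwwwwwwwwwwwwwggggggggggggwwwwwwwwwwwwwwwwwwwwwwwwwwggg.......
..........gwwwwwwwwwwwwwwwwwwwwwwwwwwwwwwwwwwwwwwwwwwwwwwwwwwwwwwwwwwwwwwwwwwwwww.........
..........gwwwwwwwwwwwwwwwwwwwwwwwwwwwwwwwwwwwwwwwwwwwwwwwwwwwwwwwwwwwwwwwwwwwwwwg........
...........gwwwwwwwwwwwwwwwwwwwwwwwwwwwwwwwwwwwwwwwwwwwwwwwwwwwwwwwwwwwwwwwwwwwwg.........
...........gwwwwwwwwwwwwwwwwwwwwwwwwwwwwwwwwwwwwwwwwwwwwwwwwwwwwwwwwwwwwwwwwwg............
```

Request:
{"method": "arm_command", "body": {
  "plan": [
    {"grip": 1, "slide": [0, 0, 0.004], "spin": 0},
    {"grip": 1, "slide": [0, 0, 0], "spin": 0}
  ]
}}

```text
time: 28.55
tool_pos: [0.4908, 0.2328, 0.0939]
ee_rot: [-3.141, -0.01, 0.148]
wrist_force: [-1.6, -1.9, 16.9]
width: 0.0217
finger_force: 30.0
```

Request:
{"method": "arm_command", "body": {
  "plan": [
    {"grip": 1, "slide": [0, 0, 0.004], "spin": 0},
    {"grip": 1, "slide": [0, 0, 0], "spin": 0}
  ]
}}

```text
time: 28.8
tool_pos: [0.492, 0.2329, 0.093]
ee_rot: [-3.141, -0.013, 0.148]
wrist_force: [-1.0, -2.2, 19.5]
width: 0.0218
finger_force: 30.9
```

```bash
cat > v.py <<'E'
from h import *
s=snapshot('side');o=sensors.get_obs();t=np.array(o['tool_pos']);print(t,o['wrist_force'])
hsv=cv2.cvtColor(s,cv2.COLOR_RGB2HSV);br=cv2.inRange(hsv,(3,120,30),(13,255,200));g=cv2.cvtColor(s,cv2.COLOR_RGB2GRAY);S=hsv[...,1]
for r in range(232,300,3): print(r,''.join('B' if br[r,q] else 'k' if g[r,q]<45 else 'w' if S[r,q]>70 else '.' if g[r,q]>190 else 'g' for q in range(154,240)))
a=.147;X=np.array([np.cos(a),np.sin(a),0]);Y=np.array([-X[1],X[0],0]);C=np.array([.4962,.2334,0])
L=[(x,y,z) for x in(-.042,.042) for y in(.033,) for z in(.05,.058)]+[(-.038,.033,.055),(.038,.033,.055)]
for l,p in zip(L,proj('side',[C+X*l[0]+Y*l[1]+[0,0,l[2]] for l in L])): print(l,p.round(1))
E
python3 v.py
```

```text
[0.49195958 0.2329269  0.0930515 ] [-0.56747695 -2.86946011 19.80833443]
232 ..............................ggggggggggggggBBBwBBBwgggg..............................
235 ..............................ggggggggggggggwwBBBwBBwwBwg.............................
238 ..............................ggggggggggggggwBBBwBBBBBBBBg............................
241 ......................ggggggggggggggggggggggwBBwBBBBBBBwg.............................
244 ..................gggggggggggggggggggggggggggBBwBBBBBBwg..............................
247 ................ggggggggggggggwggggggggggggggBwwBBBBBwgg..............................
250 .............ggggggggggggggggBgggggggggggggggBBBBBBBgggg..............................
253 ........ggggggggggggggggggggggwggggggggggggggBBBwBBkggg...............................
256 ............gggggggggggggggggggggggggggggggggwwBBwggggggg......g......................
259 ............gggggggggggggggggggggggggggggggggwwgggggggggggggggggggg.......wwww........
262 ..............gkkkkkggggggggggggggggggggggggggggggggggggggggggggwwwwwwwwwwwwww........
265 ........wwwww.kkkkkkkk
[... 582 characters left out ...]
wwwwwwwwwwwwwwwwwwwwwwg.....
286 ..........gwwwwwwwwwwwwwwwwwwwwwwwwwwwwwwwwwwwwwwwwwwwwwwwwwwwwwwwwwwwwwwwwwwwwg......
289 ..........gwwwwwwwwwwwwwwwwwwwwwwwwwwwwwwwwwwwwwwwwwwwwwwwwwwwwwwwwwwwwwwwwwg.........
292 .........gwwwwwwwwwwwwwwwwwwwwwwwwwwwwwwwwwwwwwwwwwwwwwwwwwwwwwwwwwwwwwwwwgggggg......
295 ........gwwwwwwwwwwwwwwwwwwwwwwwwwwwwwwwwwwwwwwwwwwwwwwwwwwwwwwwwwwwwwwggggggggggggggg
298 ...........gggwwwwwwwwwwwwwwwwwwwwwwwwwwwwwwwwwwwwwwwwwwwwwwwwwwwwwwwggggggggggggggggg
(-0.042, 0.033, 0.05) [208.5 282.1]
(-0.042, 0.033, 0.058) [208.2 277.8]
(0.042, 0.033, 0.05) [164.7 269.5]
(0.042, 0.033, 0.058) [164.2 265.4]
(-0.038, 0.033, 0.055) [206.1 278.8]
(0.038, 0.033, 0.055) [166.3 267.5]
```

Request:
{"method": "arm_command", "body": {
  "plan": [
    {"grip": 1, "slide": [0.004, 0, 0.004], "spin": 0},
    {"grip": 1, "slide": [0.004, 0, 0.004], "spin": 0},
    {"grip": 1, "slide": [0, 0, 0], "spin": 0}
  ]
}}

```text
time: 29.22
tool_pos: [0.4944, 0.2333, 0.0894]
ee_rot: [-3.141, -0.009, 0.148]
wrist_force: [-4.7, -3.2, 24.4]
width: 0.0217
finger_force: 41.4
```

```bash
python3 v.py | head -20
```

```text
[0.4944363  0.23334409 0.08949379] [-4.97683151 -4.10110361 24.52120285]
232 ............................ggggggggggggggwwwBBBBwgggg................................
235 ............................gggggggggggggggwBBBBBwBwBBg...............................
238 .............................ggggggggggggggwBBBBBBBBBwg...............................
241 .............................ggggggggggggggBBwBwwwBwBwg...............................
244 .....................ggggggggggggggggggggggwBBwBBwBBwgg...............................
247 .................ggggggggggggggggggggggggggwBBBBBBBwggg...............................
250 ..............ggggggggggggggBwggggggggggggggBBBBBBwgggg...............................
253 ............gggggggggggggggwBwggggggggggggggBBBwBwkggg................................
256 .......gggggggggggggggggggggggggggggggggggggBBBBwggggggg...gggg.......................
259 ............ggggggggggggggggggggggggggggggggwBwgggggggggggggggggggg.......wwww........
262 .............ggggggggggggggggggggggggggggggggggggggggggggggggggwwwwwwwwwwwwwww........
265 ........gwwww.gkkkkkggggggggggggggggggggggggggggggggggggggggwwwwwwwwwwwwwwwwww........
268 .......gwwwwwggkkkkkkkkkkgggggggggggggggggggggggggggggggggwwwwwwwwwwwwwwwwwwwwg.......
271 ........gwwwwwwwwwwwwwwwwwkkkkgggggggggggggggggggggggggggwwwwwwwwwwwwwwwwwwwwwg.......
274 ........gwwwwwwwwwwwwwwwwwwwwwwwwwwwggggggggggggggggggggwwwwwwwwwwwwwwwwwwwwwwg.......
277 .........wwwwwwwwwwwwwwwwwwwwwwwwwwwwwwwwggggggggggggkwwwwwwwwwwwwwwwwwwwwwwwwwg......
280 .........gwwwwwwwwwwwwwwwwwwwwwwwwwwwwwwwwwwwwwwwwwwwwwwwwwwwwwwwwwwwwwwwwwwwww.......
283 ..........wwwwwwwwwwwwwwwwwwwwwwwwwwwwwwwwwwwwwwwwwwwwwwwwwwwwwwwwwwwwwwwwwwwwwwg.....
286 ..........gwwwwwwwwwwwwwwwwwwwwwwwwwwwwwwwwwwwwwwwwwwwwwwwwwwwwwwwwwwwwwwwwwwwwg......
```

Request:
{"method": "arm_command", "body": {
  "plan": [
    {"grip": 1, "slide": [0.002, 0, 0.004], "spin": 0},
    {"grip": 1, "slide": [0.002, 0, 0.004], "spin": 0},
    {"grip": 1, "slide": [0, 0, 0], "spin": 0}
  ]
}}

```text
time: 29.65
tool_pos: [0.4964, 0.2336, 0.0851]
ee_rot: [-3.141, -0.009, 0.148]
wrist_force: [-4.4, -3.2, 23.3]
width: 0.022
finger_force: 41.9
```

```bash
python3 v.py | head -20
```

```text
[0.4963598  0.23362199 0.08512109] [-5.16895403 -2.80651973 22.91459756]
232 ....................gggggggggggggggggggggwwBkkkkkggggg................................
235 ...........................gggggggggggggggBBBBwBBBgggg................................
238 ...........................gggggggggggggggBBBBwwwBwggg................................
241 ...........................wggggggggggggggwwwBBBBBgggg................................
244 ...........................wggggggggggggggwBBwBBBwgggg................................
247 ......................g...gBggggggggggggggwBBwBBBwgggg................................
250 ..................ggggggggwBwggggggggggggggBBwBBwkgggg................................
253 ...............gggggggggggBBwggggggggggggggBBBBBBkgggg................................
256 ............ggggggggggggggwBBggggggggggggggBBBwBkkgggg......gg........................
259 ..........gggggggggggggggggggggggggggggggggwBBBgggggggggggggggggggg.......wwww........
262 .......ggggggggggggggggggggggggggggggggggggggggggggggggggggggggwwwwwwwwwwwwwww........
265 ........gwwwwgggggggggggggggggggggggggggggggggggggggggggggggwwwwwwwwwwwwwwwwww........
268 .......gwwwwwgggkkkgggggggggggggggggggggggggggggggggggggggwwwwwwwwwwwwwwwwwwww........
271 ........gwwwwwwwwwwwwwwwwwggggggggggggggggggggggggggggggggwwwwwwwwwwwwwwwwwwwwg.......
274 ........gwwwwwwwwwwwwwwwwwwwwwwwwggggggggggggggggggggggggwwwwwwwwwwwwwwwwwwwwwg.......
277 .........wwwwwwwwwwwwwwwwwwwwwwwwwwwwwwggggggggggggggggwwwwwwwwwwwwwwwwwwwwwwwg.......
280 .........gwwwwwwwwwwwwwwwwwwwwwwwwwwwwwwwwwwwwwwwwwwwwwwwwwwwwwwwwwwwwwwwwwwwww.......
283 ..........wwwwwwwwwwwwwwwwwwwwwwwwwwwwwwwwwwwwwwwwwwwwwwwwwwwwwwwwwwwwwwwwwwwwwwg.....
286 ..........gwwwwwwwwwwwwwwwwwwwwwwwwwwwwwwwwwwwwwwwwwwwwwwwwwwwwwwwwwwwwwwwwwwwwg......
```

The plate is almost level (about 5°) but sits roughly 6 mm too far toward +x, over the lip. I'll lift slightly, shift back and press again.

Request:
{"method": "arm_command", "body": {
  "plan": [
    {"grip": 1, "slide": [0, 0, -0.016], "spin": 0},
    {"grip": 1, "slide": [0, 0, -0.012], "spin": 0},
    {"grip": 1, "slide": [0, 0, 0], "spin": 0},
    {"grip": 1, "slide": [0, 0, 0], "spin": 0}
  ]
}}

```text
time: 30.2
tool_pos: [0.4928, 0.2329, 0.0904]
ee_rot: [3.141, 0.002, 0.148]
wrist_force: [-0.1, -0.4, -2.5]
width: 0.0214
finger_force: 41.6
```

```bash
python3 v.py | head -19
```

```text
[0.49283366 0.23288858 0.0903832 ] [-0.13436552 -1.10348859 -2.39090647]
232 .............................ggggggggggggggwBwwBBBwgggg...............................
235 .............................ggggggggggggggwBBBBBBBwggg...............................
238 .............................gggggggggggggggwBBBwBBwgggg..............................
241 ............................gwggggggggggggggBwBBBwwggggg..............................
244 ............................gwggggggggggggggwwBBBwwggggg..............................
247 .....................gggggggwBggggggggggggggwBBBwBBggggg..............................
250 .................gggggggggggBBwggggggggggggggBwBBBBkgggg..............................
253 ..............ggggggggggggggBBwggggggggggggggBBBBBkkggg...............................
256 ..........ggggggggggggggggggggwggggggggggggggBBBwwgggggggggggggggggg..................
259 ........gggggggggggggggggggggggggggggggggggggwwgggggggggggggggggggg.......wwww........
262 ..............gggggggggggggggggggggggggggggggggggggggggggggggggwwwwwwwwwwwwwww........
265 ........gwwww..gggkgggggggggggggggggggggggggggggggggggggggggwwwwwwwwwwwwwwwwww........
268 .......gwwwwwg..gkkkkkkkkkggggggggggggggggggggggggggggggggggwwwwwwwwwwwwwwwwww........
271 ........gwwwwwwwwwwwwwwwwwkkkkkkgggggggggggggggggggggggggggwwwwwwwwwwwwwwwwwwwg.......
274 ........gwwwwwwwwwwwwwwwwwwwwwwwwwwwwkkggggggggggggggggggggwwwwwwwwwwwwwwwwwwwg.......
277 .........wwwwwwwwwwwwwwwwwwwwwwwwwwwwwwwwwwwwwgggggggggwwwwwwwwwwwwwwwwwwwwwwwwg......
280 .........gwwwwwwwwwwwwwwwwwwwwwwwwwwwwwwwwwwwwwwwwwwwwwwwwwwwwwwwwwwwwwwwwwwwww.......
283 ..........wwwwwwwwwwwwwwwwwwwwwwwwwwwwwwwwwwwwwwwwwwwwwwwwwwwwwwwwwwwwwwwwwwwwwwg.....
```

Request:
{"method": "arm_command", "body": {
  "plan": [
    {"grip": 1, "slide": [-0.01, 0, 0], "spin": 0},
    {"grip": 1, "slide": [0, 0, 0.008], "spin": 0},
    {"grip": 1, "slide": [0, 0, 0.006], "spin": 0},
    {"grip": 1, "slide": [0, 0, 0], "spin": 0}
  ]
}}

```text
time: 30.75
tool_pos: [0.4883, 0.2323, 0.0853]
ee_rot: [3.142, 0.0, 0.148]
wrist_force: [-2.8, -0.3, 4.3]
width: 0.0221
finger_force: 41.7
```

Request:
{"method": "arm_command", "body": {
  "plan": [
    {"grip": 1, "slide": [0, 0, 0.006], "spin": 0},
    {"grip": 1, "slide": [0, 0, 0.004], "spin": 0},
    {"grip": 1, "slide": [0, 0, 0], "spin": 0}
  ]
}}

```text
time: 31.12
tool_pos: [0.4887, 0.2324, 0.0843]
ee_rot: [-3.141, -0.002, 0.148]
wrist_force: [-7.9, -3.3, 20.3]
width: 0.022
finger_force: 41.4
```

```bash
python3 v.py | head -19
```

```text
[0.48866957 0.23239024 0.08432662] [-7.58831377 -3.19440385 20.37306611]
232 ..................ggggggggggggggggggggggggggggkkkkkkkgggg.............................
235 ...............................gggggggggggggggBBBBwBwggggg............................
238 ...............................gggggggggggggggBwBwBBwwgggg............................
241 ...............................wggggggggggggggBBBBwBwwgggg............................
244 ..............................gwggggggggggggggwBBBBBBwgggg............................
247 ..............................gBggggggggggggggwBBwwwBwgggg............................
250 .........................gggggwBwggggggggggggggBwwBBBkgggg............................
253 .....................gggggggggwwwggggggggggggggBBBwBwkgggg............................
256 ..................ggggggggggggwBBggggggggggggggwBBwBBkgggg............................
259 ...............ggggggggggggggggwBwgggggggggggggwBBBwgkgggggggggggggggg....wwww........
262 ..........ggggggggggggggggggggggggggggggggggggggBwgggggggggggggggggggwwwwwwwww........
265 ........wwwwwgggggggggggggggggggggggggggggggggggggggggggggggggggggwwwwwwwwwwww........
268 .......gwwwwwg....gggggggggggggggggggggggggggggggggggggggggggggwwwwwwwwwwwwwwwg.......
271 ........gwwwwwwwwwwwwwwwwwggggggggggggggggggggggggggggggggggggwwwwwwwwwwwwwwwwg.......
274 ........gwwwwwwwwwwwwwwwwwwwwwwwwwggggggggggggggggggggggggggggwwwwwwwwwwwwwwwwg.......
277 .........wwwwwwwwwwwwwwwwwwwwwwwwwwwwwwwwgggggggggggggggwwwwwgwwwwwwwwwwwwwwwwwgggg...
280 .........gwwwwwwwwwwwwwwwwwwwwwwwwwwwwwwwwwwwwwwgggwwwwwwwwwwwwwwwwwwwwwwwwwwwwww.....
283 ..........wwwwwwwwwwwwwwwwwwwwwwwwwwwwwwwwwwwwwwwwwwwwwwwwwwwwwwwwwwwwwwwwwwwwwwg.....
```

Request:
{"method": "arm_command", "body": {
  "plan": [
    {"grip": 1, "slide": [-0.004, 0, -0.004], "spin": 0},
    {"grip": 1, "slide": [0, 0, 0], "spin": 0}
  ]
}}

```text
time: 31.42
tool_pos: [0.4883, 0.2323, 0.0846]
ee_rot: [-3.141, -0.006, 0.148]
wrist_force: [-1.1, -1.2, 9.0]
width: 0.0216
finger_force: 41.2
```

Request:
{"method": "arm_command", "body": {
  "plan": [
    {"grip": -0.2, "slide": [0, 0, 0], "spin": 0},
    {"grip": -0.2, "slide": [0, 0, 0], "spin": 0},
    {"grip": -0.2, "slide": [0, 0, 0], "spin": 0},
    {"grip": -0.2, "slide": [0, 0, 0], "spin": 0}
  ]
}}

```text
time: 31.92
tool_pos: [0.4879, 0.232, 0.0831]
ee_rot: [3.141, -0.004, 0.148]
wrist_force: [-1.3, -1.3, 6.4]
width: 0.0555
finger_force: 3.4
```

```bash
python3 v.py | head -19
```

```text
[0.48788095 0.2320124  0.08313216] [-1.28141428 -1.81412005  7.1618407 ]
232 ...............g.gggggggggggggggggggggggg.........gkkkkkkkkgggg.......................
235 .........................gggggggggggggggBBBwBwBBBggkkkkkkkkggggg......................
238 ..........................ggggggggggggggBwBBBBBwBBwBwkkkkkkggggg......................
241 ..........................ggggggggggggggwwBBwwwBBwBwBkkkkkkggggg......................
244 ..........................gggggggggggggggBBBBBwBBBBwwkkkkkkkgggg......................
247 ..........................gggggggggggggggwBBwwwwBBBBBkkkkkkkgggg......................
250 ..........................gggggggggggggggBBwwwBBwBBwkkkkkkkkgggg......................
253 ........................gggggggggggggggggwwBBBBwwBBBkkkkkkkkggg.......................
256 ....................gggggggggggggggggggggwBBBBBBBwwwgggggggggg........................
259 .................gggggggggggggggggggggggggBBBBBBwBBwgggggggggggggggggg....wwww........
262 ...............gggggggggggggggggggggggggggwBwBBwwwgggggggggggggggggggwwwwwwwww........
265 ........wwwggggggggggggggggggggggggggggggggwBBwgggggggggggggggggggwwwwwwwwwwww........
268 .......gwwwwwggggggggggggggggggggggggggggggggggggggggggggggggggwwwwwwwwwwwwwwwg.......
271 ........gwwwwwwwwwwwwwwwgggggggggggggggggggggggggggggggggggggggwwwwwwwwwwwwwwwg.......
274 ........gwwwwwwwwwwwwwwwwwwwwwwwgggggggggggggggggggggggggggggggwwwwwwwwwwwwwwwg.......
277 .........wwwwwwwwwwwwwwwwwwwwwwwwwwwwwwgggggggggggggggggwwwwwgwwwwwwwwwwwwwwwwwgggg...
280 .........gwwwwwwwwwwwwwwwwwwwwwwwwwwwwwwwwwwwwwwgggwwwwwwwwwwgwwwwwwwwwwwwwwwwwww.....
283 ..........wwwwwwwwwwwwwwwwwwwwwwwwwwwwwwwwwwwwwwwwwwwwwwwwwwwwwwwwwwwwwwwwwwwwwwg.....
```

Request:
{"method": "arm_command", "body": {
  "plan": [
    {"grip": -0.2, "slide": [0, 0, -0.006], "spin": 0},
    {"grip": -1, "slide": [0, 0, -0.006], "spin": 0},
    {"grip": -1, "slide": [0, 0, 0], "spin": 0},
    {"grip": -1, "slide": [0, 0, 0], "spin": 0},
    {"grip": -1, "slide": [0, 0, 0], "spin": 0},
    {"grip": -1, "slide": [0, 0, -0.08], "spin": 0},
    {"grip": -1, "slide": [0, 0, -0.12], "spin": 0},
    {"grip": -1, "slide": [0, 0.12, 0], "spin": 0},
    {"grip": -1, "slide": [0, 0.12, 0], "spin": 0},
    {"grip": -1, "slide": [0, 0.1, 0], "spin": 0}
  ]
}}

```text
time: 33.22
tool_pos: [0.5116, 0.0621, 0.1877]
ee_rot: [3.141, -0.001, 0.148]
wrist_force: [0.2, -0.1, -0.1]
width: 0.0941
finger_force: 0.0
```

```bash
python3 v.py; python3 - <<'E'
from h import *
def br(im):
    m=cv2.inRange(cv2.cvtColor(im,cv2.COLOR_BGR2HSV),(3,110,25),(14,255,220)); return m
for n,(x,y,w,h) in(('side',(170,220,60,60)),('top',(150,175,50,45))):
    A=cv2.imread(f'pics/{n}0.png');B=snapshot(n)[...,::-1].copy();cv2.imwrite(f'pics/fin_{n}.png',B)
    for I in(A,B):
        m=br(I)[y:y+h,x:x+w];k=max(cv2.findContours(m,0,2)[0],key=cv2.contourArea);print(n,(k[:,0].mean(0)+[x,y]),cv2.boundingRect(k),cv2.contourArea(k),cv2.minAreaRect(k))
E
```

```text
[0.51229624 0.05641606 0.18743668] [ 0.57745509 -3.48600586  0.53823086]
232 ..................................wBBBBBwg............................................
235 ..............................gBBBBBBBBBBBBBBBBBBw....................................
238 ..............................BBBBBBwwBwBBBBBBBBBBBBg..............................ggg
241 ..............................wBBBwwBBBBwBBBBwBBBBBBg..............................ggg
244 ..............................BBBBwBwwBBBwwBwBBBBBBwg.....................gggggggggggg
247 .............................gBBwBBBBwwBBBwBBBBBwwBwg...................gggggggggggggg
250 .............................gBBBwBBBBBBBBwBBwBBBBBwg...............gggggggggggggggggg
253 .............................gBBBwBBBBwBBBwBBwBBBBBwg..........ggggggggggggggggggggggg
256 .............................gBBwBwBBwBBBwBBBBBBBwwwg.........gggggggggggggggggggggggg
259 .............................gBwBwBwBwwBBBwBBBBwBBBgg................ggggwwwwwgggggggg
262 ...............................ggggwBwBwBwBBBBBBBwgg..............ggwwwwwwwwwwgggggggg
265 ........wwwgggg.......
[... 930 characters left out ...]
wwwwwwwwwwwwwwwwwwwwwwwwwwwwwg..............
298 .............ggwwwwwwwwwwwwwwwwwwwwwwwwwwwwwwwwwwwwwwwwwwwwwwwwwwwwwwg................
(-0.042, 0.033, 0.05) [208.5 282.1]
(-0.042, 0.033, 0.058) [208.2 277.8]
(0.042, 0.033, 0.05) [164.7 269.5]
(0.042, 0.033, 0.058) [164.2 265.4]
(-0.038, 0.033, 0.055) [206.1 278.8]
(0.038, 0.033, 0.055) [166.3 267.5]
side [194.225 250.425] (15, 14, 23, 33) 591.0 ((26.0, 30.0), (32.0, 22.0), 90.0)
side [196.         249.76470588] (14, 12, 22, 33) 583.0 ((24.5, 28.0), (32.0, 21.0), 90.0)
top [170.82352941 198.11764706] (15, 17, 11, 12) 91.0 ((20.0, 22.5), (11.0, 10.0), 90.0)
top [166.6        196.93333333] (14, 17, 5, 11) 29.5 ((16.0, 22.0), (10.0, 4.0), 90.0)
```

```bash
python3 - <<'E'
import cv2,numpy as np
for f in('pics/side0.png','pics/fin_side.png'):
    s=cv2.imread(f);g=cv2.cvtColor(s,6);S=cv2.cvtColor(s,40)[...,1];h=cv2.cvtColor(s,40)[...,0]
    for r in range(226,284,2):print(r,''.join('B' if h[r,q]<14 and S[r,q]>120 else 'k' if g[r,q]<45 else 'w' if S[r,q]>70 else '.' if g[r,q]>225 else '-' if g[r,q]>185 else 'g' for q in range(158,238)))
    # grip edges: direction of left/right silhouette
    for r in(238,244,250,256):
        c=np.where((h[r,175:220]<14)&(S[r,175:220]>110))[0]+175;print(r,c.min(),c.max())
E
```

```text
226 ......-gwwwwwwwwwwwwwwwwwwwwwwwwwwwwwwgg-.........................gkkkkkg-......
228 ..........gwwwwwwwwwwwwwwwwwwwwwwggg-.............................-ggggg-.......
230 ................--gggggggggg-...................................................
232 ................................................................................
234 ..............................--wBBww----.......................................
236 ............................-wwBBBBBBBBBBBBBBw---...............................
238 ..........................-BBBBBBBBBBBBBBBBBBBBBw-..............................
240 .........................-gBBBBBBBBwBwBBBBBBBBwBwg..............................
242 ..........................gBwwBBBBBBBBBwBBBBwBBBBg..............................
244 ..........................-BBBBBBwwwBwBBBwwBBBBBBg-.............................
246 ..........................-wBBBBBBBBBBBBBBBBBBBBwg-.............................
248 ........................-wwwBBwBwBBBwwwwwBBBBwBBBw-.............................
250 .......................-gwwBwwBBwwwwBBwBBBBBBBBBBw-.........................
[... 3225 characters left out ...]
--------------ggggggg------------gggwwwwwwwwwwwwwwwwggggg
270 ....wwwwwwwwwwgwwggggggg------------------------------gggggwwwwwwwwwwwwwwwgggggg
272 ....gwwwwwwwwwwwwwwwwwwgggggg-----------------------gggggggwwwwwwwwwwwwwwwwggggg
274 ....gwwwwwwwwwwwwwwwwwwwwwwwgggggg----------------gggggggggwwwwwwwwwwwwwwwwggggg
276 ....-wwwwwwwwwwwwwwwwwwwwwwwwwwwwgggggg---------gggggwwwgggwwwwwwwwwwwwwwwwggggg
278 .....gwwwwwwwwwwwwwwwwwwwwwwwwwwwwwwwwgggggg--gggggwwwwwwggwwwwwwwwwwwwwwwwggggg
280 .....gwwwwwwwwwwwwwwwwwwwwwwwwwwwwwwwwwwwwwwggwwwwwwwwwwwgwwwwwwwwwwwwwwwwwwwggg
282 .....gwwwwwwwwwwwwwwwwwwwwwwwwwwwwwwwwwwwwwwwwwwwwwwwwwwwwwwwwwwwwwwwwwwwwwwwggg
238 185 205
244 184 205
250 184 204
256 184 204
```

The plate's +x end is resting on the end lip at (165,264), so the roller is tilted about 6°. I'll regrip it, shift it about 5 mm toward -x and release.

Request:
{"method": "arm_command", "body": {
  "plan": [
    {"grip": -1, "slide": [0.02, -0.12, 0], "spin": 0},
    {"grip": -1, "slide": [0, -0.12, 0], "spin": 0},
    {"grip": -1, "slide": [0, -0.1, 0], "spin": 0},
    {"grip": -1, "slide": [0, 0, 0], "spin": 0},
    {"grip": -1, "slide": [0, 0, 0.08], "spin": 0},
    {"grip": -1, "slide": [0, 0, 0.08], "spin": 0},
    {"grip": -0.2, "slide": [0, 0, 0.034], "spin": 0},
    {"grip": 1, "slide": [0, 0, 0], "spin": 0},
    {"grip": 1, "slide": [0, 0, 0], "spin": 0},
    {"grip": 1, "slide": [0, 0, 0], "spin": 0}
  ]
}}

```text
time: 34.62
tool_pos: [0.4976, 0.2338, 0.0925]
ee_rot: [-3.141, -0.004, 0.148]
wrist_force: [0.7, -0.2, 0.5]
width: 0.0574
finger_force: 0.0
```

Request:
{"method": "arm_command", "body": {
  "plan": [
    {"grip": 1, "slide": [0, 0, 0], "spin": 0},
    {"grip": 1, "slide": [0, 0, 0], "spin": 0},
    {"grip": 1, "slide": [0, 0, 0], "spin": 0},
    {"grip": 1, "slide": [0, 0, 0], "spin": 0},
    {"grip": 1, "slide": [0, 0, 0], "spin": 0},
    {"grip": 1, "slide": [0, 0, 0], "spin": 0}
  ]
}}

```text
time: 35.38
tool_pos: [0.4963, 0.2335, 0.0904]
ee_rot: [3.141, 0.0, 0.148]
wrist_force: [-0.2, -0.1, -0.3]
width: 0.0218
finger_force: 30.0
```

Request:
{"method": "arm_command", "body": {
  "plan": [
    {"grip": 1, "slide": [0, 0, -0.01], "spin": 0},
    {"grip": 1, "slide": [-0.011, 0, 0], "spin": 0},
    {"grip": 1, "slide": [0, 0, 0], "spin": 0},
    {"grip": 1, "slide": [0, 0, 0.01], "spin": 0},
    {"grip": 1, "slide": [0, 0, 0.006], "spin": 0},
    {"grip": 1, "slide": [0, 0, 0], "spin": 0}
  ]
}}

```text
time: 36.12
tool_pos: [0.4918, 0.2329, 0.0897]
ee_rot: [-3.141, -0.003, 0.148]
wrist_force: [-0.8, -0.5, 6.7]
width: 0.0219
finger_force: 30.0
```

Request:
{"method": "arm_command", "body": {
  "plan": [
    {"grip": 1, "slide": [0, 0, 0.006], "spin": 0},
    {"grip": 1, "slide": [0, 0, 0], "spin": 0}
  ]
}}

```text
time: 36.38
tool_pos: [0.4933, 0.2331, 0.0881]
ee_rot: [-3.141, -0.007, 0.148]
wrist_force: [-0.1, -0.2, 9.4]
width: 0.0216
finger_force: 30.0
```

Request:
{"method": "arm_command", "body": {
  "plan": [
    {"grip": 1, "slide": [0, 0, 0.004], "spin": 0},
    {"grip": 1, "slide": [0, 0, 0], "spin": 0}
  ]
}}

```text
time: 36.62
tool_pos: [0.4943, 0.2333, 0.0871]
ee_rot: [-3.141, -0.009, 0.148]
wrist_force: [1.3, -1.1, 11.0]
width: 0.0221
finger_force: 30.0
```

```bash
python3 v.py | head -20
```

```text
[0.49433276 0.23329899 0.08707638] [ 2.0053398  -1.74139866 11.14066328]
232 .........................ggggggggggggggggggkkkkkkkggggg...............................
235 .............................ggggggggggggggBBBBBkkggggg...............................
238 .............................ggggggggggggggBBBwBBBBBBwg...............................
241 .............................ggggggggggggggBBBBBBBBBBBg...............................
244 .............................ggggggggggggggwBwwBBBwBBwg...............................
247 .............................ggggggggggggggwwBBBBBBBBwg...............................
250 ............................gwggggggggggggggwwBBwBwBwwg...............................
253 .............................wggggggggggggggBwwBBBwBBBg...............................
256 ..........................ggggggggggggggggggBBBBBBwwBwg...............................
259 .......................gggggggggggggggggggggwBBBBBwBBBggggggggggggg.......wwww........
262 ...................gggggggggggggggggggggggggwBBwBBwBBwgggggggggggggggggwwwwwww........
265 ........wwwww..gggggggggggggggggggggggggggggwBBwwBwggggggggggggggggggwwwwwwwww........
268 .......gwwwwwgggggggggggggggggggggggggggggggggggggggggggggggggggggwwwwwwwwwwww........
271 ........gwwwwwwwwwwgggggggggggggggggggggggggggggggggggggggg..gggggwwwwwwwwwwwwg.......
274 ........gwwwwwwwwwwwwwwwwwwwggggggggggggggggggggggggggggggggggggggwwwwwwwwwwwwg.......
277 .........wwwwwwwwwwwwwwwwwwwwwwwwwwwwwggggggggggggggggggwwwwwgggggwwwwwwwwwwwwwg......
280 .........gwwwwwwwwwwwwwwwwwwwwwwwwwwwwwwwwwwwwwwggggggwwwwwwwggkggwwwwwwwwwwwww.......
283 ..........wwwwwwwwwwwwwwwwwwwwwwwwwwwwwwwwwwwwwwwwwwwwwwwwwwwgkkgwwwwwwwwwwwwwwwg.....
286 ..........gwwwwwwwwwwwwwwwwwwwwwwwwwwwwwwwwwwwwwwwwwwwwwwwwwwwwwwwwwwwwwwwwwwwwg......
```

The plate now sits between the lips as it did at the start. Releasing and backing off.

Request:
{"method": "arm_command", "body": {
  "plan": [
    {"grip": 1, "slide": [0, 0, -0.003], "spin": 0},
    {"grip": -0.4, "slide": [0, 0, 0], "spin": 0},
    {"grip": -1, "slide": [0, 0, 0], "spin": 0},
    {"grip": -1, "slide": [0, 0, -0.004], "spin": 0},
    {"grip": -1, "slide": [0, 0, 0], "spin": 0},
    {"grip": -1, "slide": [0, 0, 0], "spin": 0},
    {"grip": -1, "slide": [0, 0, 0], "spin": 0},
    {"grip": -1, "slide": [0, 0, -0.1], "spin": 0},
    {"grip": -1, "slide": [0, 0, -0.12], "spin": 0},
    {"grip": -1, "slide": [0, 0.12, 0], "spin": 0}
  ]
}}

```text
time: 37.92
tool_pos: [0.5026, 0.1762, 0.2027]
ee_rot: [-3.14, -0.013, 0.154]
wrist_force: [0.4, -0.7, -0.2]
width: 0.094
finger_force: 0.0
```

Request:
{"method": "arm_command", "body": {
  "plan": [
    {"grip": -1, "slide": [0, 0.12, 0], "spin": 0},
    {"grip": -1, "slide": [0, 0.12, 0], "spin": 0},
    {"grip": -1, "slide": [0, 0.12, 0], "spin": 0},
    {"grip": -1, "slide": [0, 0.12, 0], "spin": 0},
    {"grip": -1, "slide": [0, 0, 0], "spin": 0},
    {"grip": -1, "slide": [0, 0, 0], "spin": 0}
  ]
}}

```text
time: 38.67
tool_pos: [0.535, -0.0638, 0.1958]
ee_rot: [-3.141, 0.0, 0.147]
wrist_force: [0.2, 0.6, 0.4]
width: 0.0937
finger_force: 0.0
```

```bash
python3 - <<'E'
from h import *
def cent(I,n,x,y,w,h):
    H=cv2.cvtColor(I,cv2.COLOR_BGR2HSV)[y:y+h,x:x+w];m=cv2.inRange(H,(3,110,25),(14,255,220));k=max(cv2.findContours(m,0,2)[0],key=cv2.contourArea);b=cv2.boundingRect(k);M=cv2.moments(k)
    print(n,(b[0]+x,b[1]+y,b[2],b[3]),round(M['m10']/M['m00']+x,1),round(M['m01']/M['m00']+y,1))
S=None
for n,r in(('side',(170,220,60,60)),('top',(150,175,50,45))):
    A=cv2.imread(f'pics/{n}0.png');B=snapshot(n)[...,::-1].copy();cent(A,n,*r);cent(B,n,*r)
    if n=='side':S=B
    d=cv2.absdiff(A,B).max(2)
    if n=='top': print('diff mm/sf',[(d[a:b,c:e]>60).sum() for a,b,c,e in((175,237,240,278),(150,170,245,272))])
g=cv2.cvtColor(S,6);hs=cv2.cvtColor(S,40)
for r in range(258,284,2):print(r,''.join('B' if hs[r,q,0]<14 and hs[r,q,1]>120 else 'w' if hs[r,q,1]>70 else '.' if g[r,q]>225 else '-' if g[r,q]>185 else 'g' for q in range(158,238)))
E
```

```text
side (185, 234, 23, 33) 196.1 250.0
side (184, 234, 24, 33) 195.8 250.1
top (165, 192, 11, 12) 169.7 197.3
top (164, 192, 12, 12) 169.3 197.1
diff mm/sf [np.int64(1160), np.int64(379)]
258 ......................-----gBBBBBBBBBBwBwwwBwBBBBwg--------------.....-www-.....
260 ..................----------BBwBBBwBBBwBBBwBBBBBBBg-----------------gwwwww-.....
262 .................-----------gBBBBBBwBwBBBBwwBBBBBgg---------------gwwwwwww-.....
264 ....-wwww....--------------ggggwBwwwBBBBBBBwBBBBg---------------ggwwwwwwww-.....
266 ...-wwwww-..---------------gggggggggggwwBBBBBwgg--------------ggwwwwwwwwww-.....
268 ...gwwwww----------------------gggggggggggggg---------------gggwwwwwwwwwwwg.....
270 ....wwwwwwgggggg----------------------ggggg---------------ggggwwwwwwwwwwwwg.....
272 ....gwwwwwwwwwwwggggggg---------------------------------ggggggwwwwwwwwwwwwg-....
274 ....gwwwwwwwwwwwwwwwwwwggggggg------------------------ggggggggwwwwwwwwwwwwg-....
276 ....-wwwwwwwwwwwwwwwwwwwwwwwwwggggggg---------------gwwwgggggggwwwwwwwwwwwg-....
278 .....wwwwwwwwwwwwwwwwwwwwwwwwwwwwwwwgggggggg------gwwwwwwggggggwwwwwwwwwwwg-....
280 .....gwwwwwwwwwwwwwwwwwwwwwwwwwwwwwwwwwwwwwwggggggwwwwwwwggggggwwwwwwwwwwww---..
282 .....gwwwwwwwwwwwwwwwwwwwwwwwwwwwwwwwwwwwwwwwwwwwwwwwwwwwgggggwwwwwwwwwwwwwww-..
```

```bash
python3 -c "
from bench import ticket
print(ticket.close_job())"
```

```text
the job is handed in; nothing more can be done
None
```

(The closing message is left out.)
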